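# Turn the washed pots over to dry and pile up their lids

### The job

The white ceramic parts pots on the birch board have just been washed: turn every one over and stand it upside down, mouth flat, fully on the ribbed drying mat. Stack all the flat birch lids in one neat square pile on the blue holder, centred on it and with their edges in line with its edges, and leave the bowl, the glass cube and the tweezers where they are.

Things in the scene. Friction and masses are not known exactly. Their poses are not given: they have to be found in the camera images.
- pot1: A white ceramic parts pot, rectangular and open at the top like a small tumbler: 66 mm along its x, 50 mm along its y, 76 mm tall (along z), flat sides, walls and bottom 4 mm thick, about 0.2 to 0.3 kg. Origin: centre of the outside of its closed bottom; z points from the bottom to the open mouth (up at the start; turned over, z points down and the origin is on top). It lies stably on any flat side. Starts on the birch board, its x roughly along the board's x. May be absent.
- pot2: A white ceramic parts pot, rectangular and open at the top like a small tumbler: 66 mm along its x, 50 mm along its y, 76 mm tall (along z), flat sides, walls and bottom 4 mm thick, about 0.2 to 0.3 kg. Origin: centre of the outside of its closed bottom; z points from the bottom to the open mouth (up at the start; turned over, z points down and the origin is on top). It lies stably on any flat side. Starts on the birch board, its x roughly along the board's x. May be absent.
- pot3: A white ceramic parts pot, rectangular and open at the top like a small tumbler: 66 mm along its x, 50 mm along its y, 76 mm tall (along z), flat sides, walls and bottom 4 mm thick, about 0.2 to 0.3 kg. Origin: centre of the outside of its closed bottom; z points from the bottom to the open mouth (up at the start; turned over, z points down and the origin is on top). It lies stably on any flat side. Starts on the birch board, its x roughly along the board's x. May be absent.
- lid1: A flat birch lid, a plain solid slab 76 mm along its x, 56 mm along its y, 10 mm thick, 50 g, same on both faces. Origin: centre of its underside; z up. Starts lying flat on the desk. May be absent.
- lid2: A flat birch lid, a plain solid slab 76 mm along its x, 56 mm along its y, 10 mm thick, 50 g, same on both faces. Origin: centre of its underside; z up. Starts lying flat on the desk. May be absent.
- lid3: A flat birch lid, a plain solid slab 76 mm along its x, 56 mm along its y, 10 mm thick, 50 g, same on both faces. Origin: centre of its underside; z up. Starts lying flat on the desk. May be absent.
- mat: The drying mat: a dark rubber slab with grey cross ribs, 120 mm along its x, 330 mm along its y, 8 mm thick, fixed to the desk. Origin: centre of its underside; its top is level, 8 mm above the desk (the ribs stand out only 1 mm, look only). It lies at the robot's left (+y), roughly crosswise to the line from the robot.
- board: The plain pale birch board on which the pots stand in a row along its y, 115 mm apart: 120 mm along x, 330 mm along y, 8 mm thick, fixed. Origin: centre of its underside. It lies at the robot's right (-y), roughly crosswise to the line from the robot.
- holder: The blue plastic lid holder: a solid block with a flat top, 78 mm along its x, 58 mm along its y, 24 mm high, fixed to the desk. Origin: centre of its underside, z up. Stands in the row of lids.
- bowl: Bystander: a round white ceramic bowl, 100 mm across, 45 mm high. Origin: centre of its underside.
- cube: Bystander: a cube of clear glass, 60 mm on edge. Origin: centre of its underside.
- tweezers: Bystander: a stainless tweezer pair lying flat, about 140 mm long along its x, 8 mm high. Origin: about its middle, on the desk.
There are look-alikes about, which are no part of the job. Leave any green or red look-alike of the lid1 alone. What is shaped like the pot1 but orange is not meant.

How it is judged:
By the outcome, as a careful person would: the job done as asked, in the order asked, and still so for the second after the job is handed in, with the robot touching nothing.
Of pot1, pot2, pot3 only 2 to 3 are there at a start; the rules pass over those that are not, and their reading is None.
Of lid1, lid2, lid3 only 2 to 3 are there at a start; the rules pass over those that are not, and their reading is None.
At some moment in a run one of pot1, pot2, pot3 may be knocked a few centimetres aside while the robot is not near it.
Once in a run the grip may slacken for a moment while it holds something.
It also fails if it takes over 210 s, if anything falls off the work surface, if the arm or the gripper's body presses on something with over 40 N, if the wrist force passes 120 N, or if a joint passes its speed limit or range.

### The arm

A 6-joint arm with a two-finger parallel gripper is mounted at the origin on the work surface. World frame = base frame: x ahead of the robot, y to its left, z up, the work surface at z = 0. Lengths are in mm, angles in rad, forces in N, time in s.
With the tool pointing down it reaches from about 350 to 775 mm from the base axis. Payload 7.3 kg.
Tool frame: the origin (TCP) lies at the very end of the fingers, on their centre line; the grasp point (between the pads) lies grip_point_offset behind it (grip_point_offset is the distance from the TCP to the grasp point, in mm); x points along the fingers, z is the direction in which the jaws open and shut, and the axes are right-handed (so a half turn about x gives the same grasp; the last joint's range is limited). The gripper opens to 92 mm and grips with 3 to 60 N. Pads are 19 mm wide; open, the fingers measure 130 mm over their backs; the gripper's body (75 mm by 190 mm) begins 47 mm behind the grasp point.
Start: joints at [-1.268, 0.342, 1.524, -0, 1.275, -0.146], TCP at [227.813, -473.018, 226.741] pointing down, gripper open.
Joint ranges: [-2.53, 2.53], [-0.77, 2.02], [0.04, 2.7], [-1, 4.14], [0.28, 2.66], [-3.11, 3.11]. Speed limits (rad/s): [2.57, 2.57, 3.14, 3.14, 3.14, 3.14].

### API

Orientations are given as [roll, pitch, yaw] about the fixed x, y, z axes, in that order (R = Rz(yaw) Ry(pitch) Rx(roll)).
In Python, from plant import * gives the robot as it stands.
- The arm moves only by the tool send_rows, never from a script. Its argument "series" is text: rows parted by semicolons, each of 5 numbers parted by spaces: the gripper's target within -1 to 1 (fully open at 1, half-way at 0, shut at -1), then the shift along the tool's x, y, z in units of 30 mm (1.0 is 30 mm), then the turn about the tool's x in units of 5 degrees (1.0 is 5 degrees). A call has 1 to 8 rows; each row is the pose to reach, as a shift and turn from the pose commanded when the call began, along the tool's axes at that moment; what a row does not reach only later rows make up. A row lasts 1/8 s, in which the tool goes at most 62.5 mm and 10.7 degrees, less where a joint would pass 70% of its speed; a pose out of reach is approached as far as the arm can. A call with a gripper value outside its range is refused whole. The fingers move at their own pace and stop on an object; the grip force is fixed at half the most. Time passes only in rows, so rows that repeat a pose let the fingers close. It gives the time, the measured TCP pose, the force and the opening at its end, in the units of the state.
- get_obs(): the state, without advancing time (a new reading comes with each control period).
- capture(name): name is "scene" or "top"; returns a dict with "pixels" (384x512x3 uint8, red, green, blue), "mtx" (3x3 intrinsics, pixels), "k1" (the pictures are not rectified: a ray, as slopes to the right and down, at radius r is drawn at 1 + k1 r^2 times it, then the intrinsics apply), "R" (3x3) and "t" (3): a world point X has camera coordinates R X + t. Camera axes: x right, y down, z forward; pixel columns grow to the right and rows downward; lengths in mm; the calibration is good to about 2 mm. A picture is of the moment at which its call begins. There is no depth.
- close_job(): hands the job in, once; it reports no verdict.
Trained networks look in a picture, given as the dict that the camera call returned (one of the last four; its "shot" number tells which), for a name from the list of things; names that differ only in an ending like _2 or _b are one class to them, and where a whole thing is asked for, a point or a joint stands for the part that bears it (a point fixed in the world has none). Each returns a list of dicts, best first, with "score" (0 to 1); they miss things now and then, are a little off and sometimes report something else, mostly with a low value. They report only what shows in the picture. A call takes as long as a camera call. They do not tell look-alikes from the thing itself.
- cut_out(picture, thing): "pixels" (384x512 bool, what is visible of it).
- place_of(picture, thing): "point" ([x, y, z] in mm, in world coordinates, good to about 4 mm: a listed point, or the origin of a listed thing).
The state is a dict: "time": time; "joint_positions": joint angles; "dq": joint speeds; "tau": joint torques, N m; "tool_pos": TCP position; "tcp_rot": TCP orientation; "contact_force": force on the tool from outside, world axes, zero at the start; "moment": the same for the moment, N m; "grip_width": finger opening in mm.
Only numpy, scipy, OpenCV 4.12 (cv2) and the standard library are available. Lean on these libraries where they do the work, as an engineer would, in place of code of your own. Each camera call takes 0.05 s, during which the arm holds its last target.

## Working session

There is one attempt and no reset: what is moved stays moved. The work goes in short steps, Python scripts to look and compute and a tool call to move; the robot and the scene stay as the last step left them, time stands still between calls to the robot, and variables do not carry over. Pictures are saved under pics/ and viewed, and the job is handed in when it is done.

Besides the shell and the picture viewer there is one more tool, called as name(argument=value, ...) on one line, values as JSON. send_rows: Moves the arm, as the interface text tells. Its arguments: {"type":"object","properties":{"series":{"type":"string"}},"required":["series"]}

I'll start by looking at the state and both cameras.

```bash
mkdir -p pics; ls; python3 - <<'E'
from plant import *
import cv2
o=get_obs(); print({k:o[k] for k in ('time','joint_positions','tool_pos','tcp_rot','grip_width')})
try: print(grip_point_offset)
except Exception as e: print(e)
for n in ('scene','top'):
    p=capture(n); cv2.imwrite(f'pics/{n}0.png',p['pixels'][:,:,::-1]); print(n,p['mtx'],p['k1'],p['R'],p['t'])
    for th in ('pot1','lid1','mat','board','holder','bowl','cube','tweezers'):
        print(th,[(round(d['score'],2),[round(float(v)) for v in d['point']]) for d in place_of(p,th)])
E
```

```text
pics
{'time': 0.0, 'joint_positions': array([-1.26800182e+00,  3.42717392e-01,  1.52500775e+00,  9.05101416e-06,
        1.27540004e+00, -1.46013988e-01]), 'tool_pos': array([ 227.68787589, -472.60973363,  226.05096699]), 'tcp_rot': array([2.98993122, 1.56926378, 1.86794074]), 'grip_width': 91.81806170535317}
18.8
scene [[388.98524538   0.         255.55633446]
 [  0.         388.98524538 189.02337663]
 [  0.           0.           1.        ]] -0.016944672597730522 [[ 0.30820675  0.95131859 -0.00124338]
 [ 0.68256228 -0.22204553 -0.69627906]
 [-0.66265929  0.21374922 -0.71777011]] [-140.99290888 -406.14344448 1528.3196435 ]
pot1 [(0.95, [416, -483, 4]), (0.93, [408, -336, 7]), (0.9, [496, -130, 8])]
lid1 [(0.79, [855, -13, 2]), (0.73, [766, 137, 2]), (0.71, [639, 203, -2]), (0.66, [654, 67, -3]), (0.23, [453, -233, -2])]
mat [(0.62, [435, 224, -2])]
board [(0.68, [451, -230, -4])]
holder [(0.83, [637, -204, 1])]
bowl [(0.76, [611, -378, 1])]
cube [(0.66, [594, 392, -5])]
tweezers [(0.69, [736, -32, -3])]
top [[467.11564415   0.         255.01330675]
 [  0.         467.11564415 192.29817858]
 [  0.           0.           1.        ]] -0.060917956433440036 [[-0.02088481 -0.9997685   0.00517363]
 [-0.97468202  0.01920798 -0.22276897]
 [ 0.22261803 -0.00969513 -0.97485754]] [ -27.75638048  622.32455836 1538.2084824 ]
pot1 [(0.67, [409, -336, 6]), (0.66, [497, -128, 11]), (0.62, [417, -482, 5])]
lid1 [(0.83, [764, 142, 2]), (0.66, [656, 66, -2]), (0.53, [638, 203, 0]), (0.52, [853, -14, 0])]
mat [(0.93, [435, 220, -2])]
board [(0.97, [449, -233, 4])]
holder [(0.73, [640, -205, -1])]
bowl [(0.96, [610, -376, -1])]
cube [(0.68, [597, 386, 0])]
tweezers [(0.56, [734, -32, 1])]
```

View pics/scene0.png

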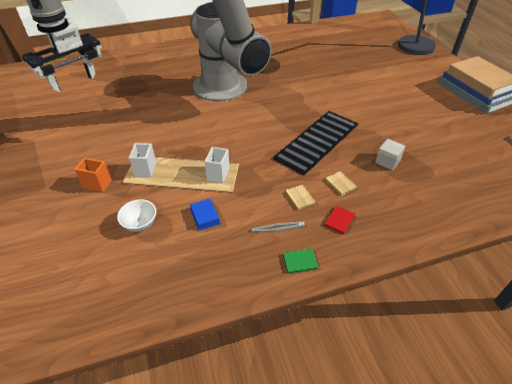

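View pics/top0.png

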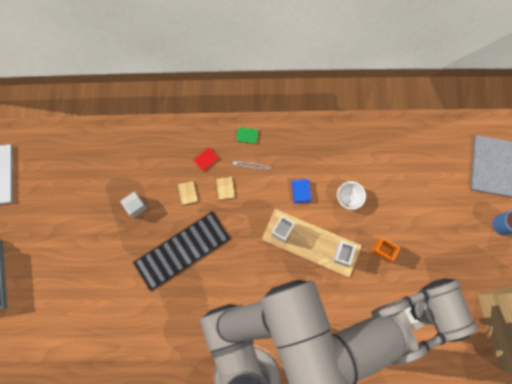

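```bash
cat > h.py <<'E'
from plant import *
import numpy as np, cv2
from scipy.optimize import minimize
from scipy.spatial.transform import Rotation as Ro
D={'pot':(66,50,76),'lid':(76,56,10),'mat':(120,330,8),'board':(120,330,8),'holder':(78,58,24)}
def proj(p,X):
    c=np.atleast_2d(X)@np.array(p['R']).T+np.array(p['t']); s=c[:,:2]/c[:,2:]
    s=s*(1+p['k1']*(s**2).sum(1,keepdims=True)); K=np.array(p['mtx'])
    return s*[K[0,0],K[1,1]]+[K[0,2],K[1,2]]
def corners(x,y,z,yaw,d):
    c=np.array([[sx*d[0]/2,sy*d[1]/2,sz] for sx in(-1,1) for sy in(-1,1) for sz in(0,d[2])])
    return c@Ro.from_euler('z',yaw).as_matrix().T+[x,y,z]
def sil(p,C,S=4):
    h=cv2.convexHull(proj(p,C).astype(np.float32))[:,0]
    m=np.zeros((384*S,512*S),np.uint8); cv2.fillConvexPoly(m,np.round((h+0.5)*S-0.5).astype(np.int32),1)
    return cv2.resize(m.astype(np.float32),(512,384),interpolation=cv2.INTER_AREA)
def fit(obs,d,x0,y0,z,yaw0,fixyaw=None):
    # obs list of (picture,mask)
    def f(v):
        C=corners(v[0]*10,v[1]*10,z,v[2]*0.2 if fixyaw is None else fixyaw,d); r=0
        for p,m in obs:
            s=sil(p,C); r+=1-np.minimum(s,m).sum()/np.maximum(s,m).sum()
        return r/len(obs)
    best=None
    for a in ([yaw0] if yaw0 is not None else np.arange(6)*np.pi/6):
        q=minimize(f,[x0/10,y0/10,a/0.2],method='Nelder-Mead',options=dict(initial_simplex=np.array([[x0/10,y0/10,a/.2],[x0/10+.8,y0/10,a/.2],[x0/10,y0/10+.8,a/.2],[x0/10,y0/10,a/.2+1]]),maxfev=150,xatol=.01,fatol=1e-4))
        if best is None or q.fun<best.fun: best=q
    v=best.x; return v[0]*10,v[1]*10,v[2]*.2,best.fun
def masks(p,th): 
    out=[]
    for d in cut_out(p,th):
        m=np.array(d['pixels'])
        if m.sum()<20: continue
        out.append((d['score'],m,p['pixels'][m].mean(0).round(),np.array(np.nonzero(m))[::-1].mean(1)))
    return out
def save(p,n): cv2.imwrite('pics/'+n+'.png',p['pixels'][:,:,::-1])
def tool():
    o=get_obs(); R=Ro.from_euler('xyz',o['tcp_rot']).as_matrix(); return np.array(o['tool_pos']),R,o
def plan(target,jaw=None,deg=None):
    """print shift in units to TCP target & turn to bring tool z to world yaw 'jaw' (mod pi)"""
    t,R,o=tool(); s=R.T@(np.array(target,float)-t)/30
    a=0
    if jaw is not None:
        cur=np.arctan2(R[1,2],R[0,2]); dw=(jaw-cur+np.pi/2)%np.pi-np.pi/2
        a=dw*(1 if R[2,0]>0 else -1)*180/np.pi/5
    print('t',round(o['time'],2),'at',t.round(1),'jaw',round(np.degrees(np.arctan2(R[1,2],R[0,2])),1),'q6',round(o['joint_positions'][5],2),'grip',round(o['grip_width'],1),'F',np.round(o['contact_force'],1))
    print('shift',s.round(3),'turn',round(a,3),' other',round(a-np.sign(a)*36,2))
E
python3 - <<'E'
from h import *
ps=[capture('scene'),capture('top')]
import math
g={'pot1':[(408,-336,8),(497,-129,8)],'lid1':[(639,203,0),(655,67,0)],'mat':[(435,222,0)],'board':[(450,-231,0)],'holder':[(638,-204,0)]}
for th,L in g.items():
    ms=[masks(p,th) for p in ps]
    for (x,y,z) in L:
        obs=[]
        d=D[th.rstrip('1')]
        for p,mm in zip(ps,ms):
            c=proj(p,[[x,y,z+d[2]/2]])[0]
            b=[m for m in mm if np.hypot(*(m[3]-c))<12]
            if b: obs.append((p,b[0][1].astype(np.float32))); print(' ',b[0][2],b[0][0].round(2))
        for o in [obs]+[[q] for q in obs]:
            r=fit(o,d,x,y,z,None); print(th,len(o),np.round(r[:2],1),'yaw',round(math.degrees(r[2])%180,1),round(r[3],3))
t,R,o=tool(); print(R.round(3),get_obs()['time'])
E
```

```text
Traceback (most recent call last):
AttributeError: 'float' object has no attribute 'round'
```

```bash
cat > m0.py <<'E'
from h import *
import math,sys
def run(g,singles=True):
    ps=[capture('scene'),capture('top')]
    for th,L in g.items():
        ms=[masks(p,th) for p in ps]
        for (x,y,z,*dd) in L:
            obs=[]
            d=D[th.rstrip('123')] if not dd else dd[0]
            for p,mm in zip(ps,ms):
                c=proj(p,[[x,y,z+d[2]/2]])[0]
                b=[m for m in mm if np.hypot(*(m[3]-c))<14]
                if b: obs.append((p,b[0][1].astype(np.float32))); print(' ',b[0][2],round(float(b[0][0]),2))
            for o in [obs]+([[q] for q in obs] if singles else []):
                if not o: print('none'); continue
                r=fit(o,d,x,y,z,None); print(th,len(o),np.round(r[:2],1),'yaw',round(math.degrees(r[2])%180,1),round(r[3],3))
E
python3 - <<'E'
from m0 import *
run({'pot1':[(408,-336,8),(497,-129,8)],'lid1':[(639,203,0),(655,67,0)],'mat':[(435,222,0)],'board':[(450,-231,0)],'holder':[(638,-204,0)]})
t,R,o=tool(); print(R.round(3),get_obs()['time'])
E
```

```text
[172. 171. 164.] 0.98
  [182. 175. 167.] 0.92
pot1 2 [ 406.2 -336.5] yaw 158.2 0.054
pot1 1 [ 408.4 -336.5] yaw 157.8 0.038
pot1 1 [ 404.6 -335.7] yaw 158.5 0.054
  [169. 170. 165.] 0.57
  [176. 169. 160.] 0.6
pot1 2 [ 495.8 -132.1] yaw 148.1 0.073
pot1 1 [ 495.4 -131.8] yaw 149.0 0.065
pot1 1 [ 495.1 -132.4] yaw 149.0 0.079
  [198. 165. 114.] 0.62
  [224. 188. 128.] 0.9
lid1 2 [640.4 200.9] yaw 14.1 0.079
lid1 1 [641.  201.3] yaw 12.1 0.07
lid1 1 [639.6 200. ] yaw 12.9 0.077
  [210. 177. 123.] 0.67
  [229. 194. 132.] 0.7
lid1 2 [655.6  66.5] yaw 6.0 0.076
lid1 1 [655.7  68.2] yaw 5.5 0.061
lid1 1 [655.1  65.4] yaw 7.2 0.058
  [56. 55. 56.] 0.61
  [83. 80. 81.] 0.72
mat 2 [435.4 220.9] yaw 32.0 0.035
mat 1 [435.8 222.5] yaw 32.1 0.029
mat 1 [434.9 219.5] yaw 32.0 0.03
  [192. 160. 110.] 0.71
  [213. 177. 124.] 0.74
board 2 [ 452.8 -234.5] yaw 155.2 0.268
board 1 [ 454.7 -233.5] yaw 155.0 0.287
board 1 [ 452.1 -235.3] yaw 155.4 0.242
  [ 39.  84. 189.] 0.69
  [ 60. 108. 208.] 0.87
holder 2 [ 637.9 -204.5] yaw 3.7 0.077
holder 1 [ 639.7 -206. ] yaw 4.3 0.055
holder 1 [ 636.8 -203. ] yaw 5.5 0.053
[[ 0.     0.901  0.434]
 [-0.     0.434 -0.901]
 [-1.    -0.     0.   ]] 1.7
```

```bash
python3 - <<'E'
from h import *
plan([502.1,-121.9,130],np.radians(-31.5))
plan([502.1,-121.9,51],np.radians(-31.5))
E
```

```text
t 1.7 at [ 227.8 -473.   226.7] jaw -64.3 q6 -0.15 grip 92.1 F [-0.1  0.3 -0.1]
shift [ 3.224 13.315 -6.578] turn -6.557  other 29.44
t 1.7 at [ 227.8 -473.   226.7] jaw -64.3 q6 -0.15 grip 92.1 F [-0.1  0.3 -0.1]
shift [ 5.857 13.315 -6.578] turn -6.557  other 29.44
```

send_rows(series="1 0 2 -1 -1; 1 0 4 -2 -3; 1 0.5 6 -3 -4.5; 1 1 8 -4 -5.5; 1 1.5 10 -5 -6.5; 1 2 12 -6 -6.55; 1 2.5 13.3 -6.58 -6.55; 1 3 13.3 -6.58 -6.55")

```text
time: 2.7
tool_pos: [503.5, -119.2, 136.3]
tcp_rot: [0.524, 1.569, -0.023]
contact_force: [0.8, -0.9, 0.8]
grip_width: 91.7
```

```bash
python3 - <<'E'
from h import *
plan([502.1,-121.9,51],np.radians(-31.5))
p=capture('scene'); save(p,'a1'); print(get_obs()['time'])
E
```

```text
t 2.7 at [ 503.5 -119.2  136.3] jaw -31.3 q6 0.17 grip 91.7 F [ 0.8 -0.9  0.8]
shift [ 2.844 -0.103  0.003] turn 0.037  other -35.96
2.75
```

View pics/a1.png

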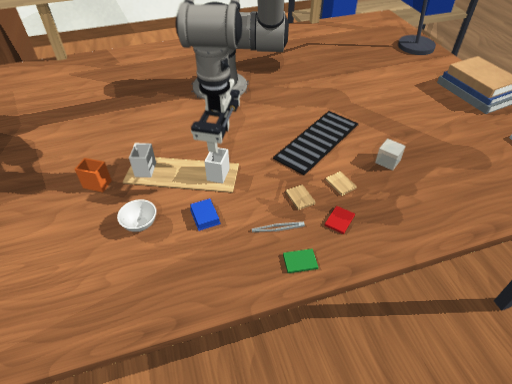

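The gripper is above the far pot (pixel 216,160) with the jaws straddling it. I'll go down and close.

send_rows(series="1 0.7 0 0 0; 1 1.4 -0.1 0 0; 1 2.1 -0.1 0 0; 1 2.6 -0.1 0 0; 1 2.84 -0.1 0 0; 1 2.84 -0.1 0 0; -1 2.84 -0.1 0 0; -1 2.84 -0.1 0 0")

```text
time: 3.75
tool_pos: [500.5, -124.7, 52.1]
tcp_rot: [0.084, 1.57, -0.467]
contact_force: [0.7, -0.1, 1.1]
grip_width: 76.1
```

send_rows(series="-1 0 0 0 0; -1 0 0 0 0; -1 0 0 0 0; -1 0 0 0 0")

```text
time: 4.25
tool_pos: [500.3, -124.6, 51.9]
tcp_rot: [0.074, 1.57, -0.476]
contact_force: [-1.3, 0.9, 4.7]
grip_width: 65.9
```

send_rows(series="-1 -0.3 0 0 0; -1 -0.7 0 0 0; -1 -1 0 0 0; -1 -1 0 0 0")

```text
time: 4.75
tool_pos: [500.6, -124.8, 82.5]
tcp_rot: [0.121, 1.569, -0.429]
contact_force: [0.6, -0.7, -3.0]
grip_width: 66.2
```

```bash
python3 - <<'E'
from h import *
m=np.radians(32); X=np.array([np.cos(m),np.sin(m)]);Y=np.array([-np.sin(m),np.cos(m)]);M=np.array([435.4,220.9])
g=M+Y*(-125+12); print(g)
plan([*g,90],m)
p=capture('scene'); im=cv2.resize(p['pixels'][100:230,100:300],None,fx=4,fy=4,interpolation=cv2.INTER_CUBIC); cv2.imwrite('pics/a2.png',im[:,:,::-1])
E
```

```text
[495.28087686 125.07056513]
t 4.75 at [ 500.6 -124.8   82.5] jaw -31.5 q6 0.16 grip 66.2 F [ 0.6 -0.7 -3. ]
shift [-0.258  7.006 -4.508] turn -12.707  other 23.29
```

View pics/a2.png

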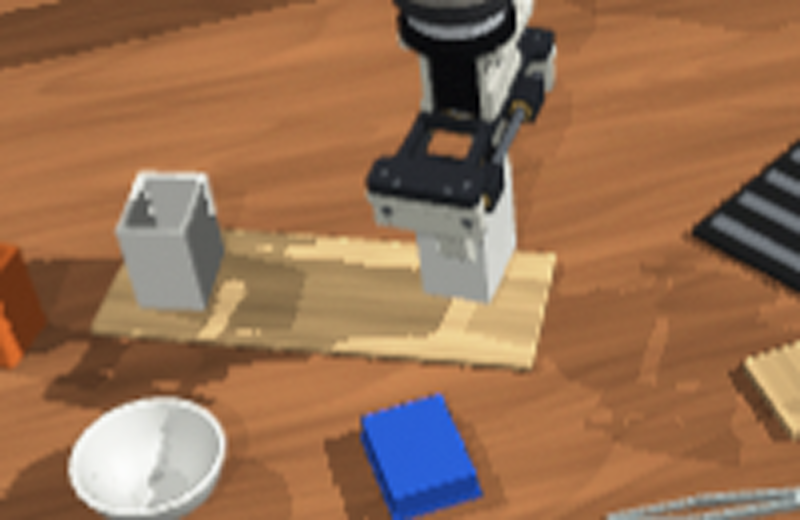

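send_rows(series="-1 -0.2 0.6 -0.4 -1.5; -1 -0.2 1.8 -1.2 -3.5; -1 -0.2 3.2 -2.1 -5.5; -1 -0.2 4.6 -3 -7.5; -1 -0.2 5.8 -3.8 -9.5; -1 -0.2 6.6 -4.3 -11.5; -1 -0.2 7 -4.5 -12.7; -1 -0.2 7 -4.5 -12.7")

```text
time: 5.8
tool_pos: [494.5, 125.7, 87.1]
tcp_rot: [2.829, 1.57, -2.895]
contact_force: [-0.5, -0.1, -2.7]
grip_width: 65.8
```

```bash
python3 - <<'E'
from h import *
m=np.radians(32); X=np.array([np.cos(m),np.sin(m)]);Y=np.array([-np.sin(m),np.cos(m)]);M=np.array([435.4,220.9])
g=M+Y*(-125+9); print(g)
plan([*g,52],m)
p=capture('scene'); im=cv2.resize(p['pixels'][80:230,200:400],None,fx=4,fy=4,interpolation=cv2.INTER_CUBIC); cv2.imwrite('pics/a3.png',im[:,:,::-1])
E
```

```text
[496.87063465 122.52642085]
t 5.8 at [494.5 125.7  87.1] jaw 32.0 q6 -0.46 grip 65.8 F [-0.5 -0.1 -2.7]
shift [ 1.171 -0.133  0.011] turn 0.002  other -36.0
```

View pics/a3.png

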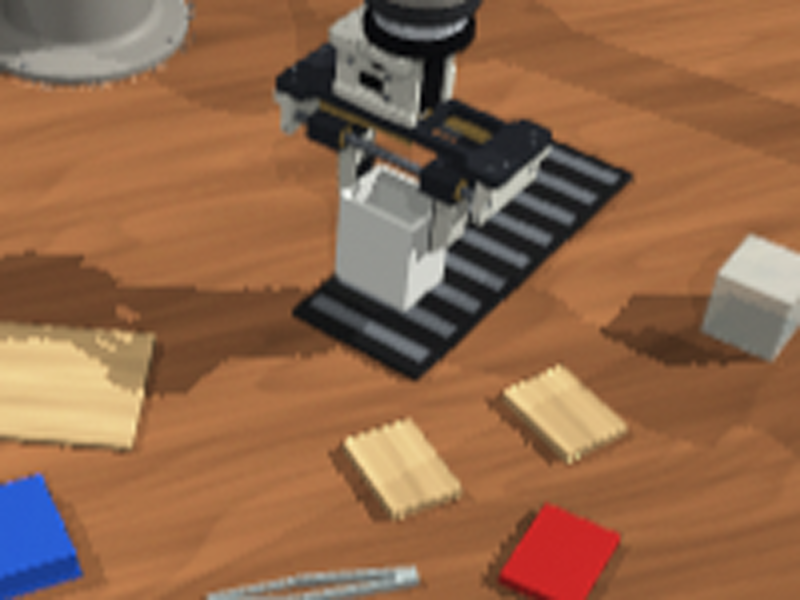

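send_rows(series="-1 0.4 -0.1 0 0; -1 0.8 -0.13 0 0; -1 1.05 -0.13 0 0; -1 1.15 -0.13 0 0; -1 1.2 -0.13 0 0; -1 1.2 -0.13 0 0")

```text
time: 6.6
tool_pos: [497.1, 121.6, 51.9]
tcp_rot: [-0.709, 1.57, -0.151]
contact_force: [-1.5, -0.6, 1.3]
grip_width: 65.9
```

send_rows(series="-1 0.03 0.1 0 0; -1 0.02 0.2 0 0; -1 0.02 0.3 0 0; -1 0.02 0.4 0 0; -1 0.02 0.5 0 0; -1 0.02 0.6 0 0; -1 0.02 0.7 0 0; -1 0.02 0.75 0 0")

```text
time: 7.6
tool_pos: [486.8, 140.9, 52.0]
tcp_rot: [-0.575, 1.566, -0.017]
contact_force: [2.7, -3.6, 3.4]
grip_width: 66.0
```

```bash
cat > look.py <<'E'
from h import *
import sys
n,cam,r0,r1,c0,c1,f=sys.argv[1],sys.argv[2],*map(int,sys.argv[3:8])
p=capture(cam); im=cv2.resize(p['pixels'][r0:r1,c0:c1],None,fx=f,fy=f,interpolation=cv2.INTER_CUBIC); cv2.imwrite(f'pics/{n}.png',im[:,:,::-1])
E
python3 look.py a4 scene 80 230 200 400 4
```

```text
(no output)
```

View pics/a4.png

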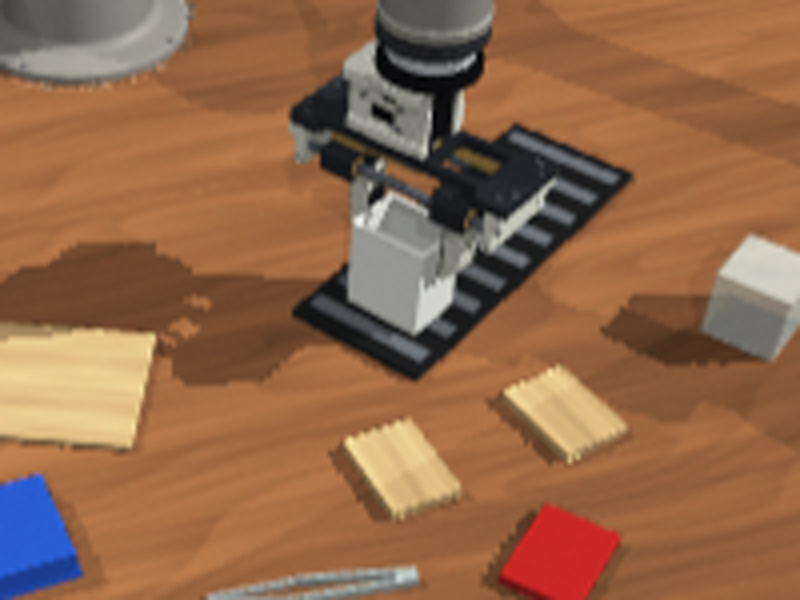

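send_rows(series="-1 0.05 0 0 0; -1 0.1 0 0 0; -1 0.1 0 0 0")

```text
time: 8.02
tool_pos: [486.4, 141.5, 48.8]
tcp_rot: [-0.25, 1.567, 0.307]
contact_force: [2.0, 1.0, 6.4]
grip_width: 65.8
```

```bash
python3 look.py a5 scene 115 190 265 365 8; python3 look.py a5t top 200 300 130 240 7
```

```text
(no output)
```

View pics/a5.png

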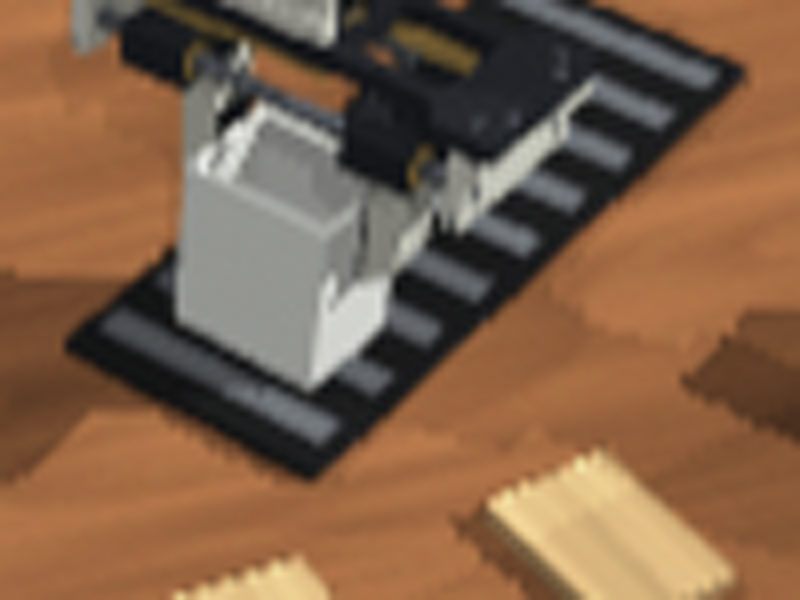

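View pics/a5t.png

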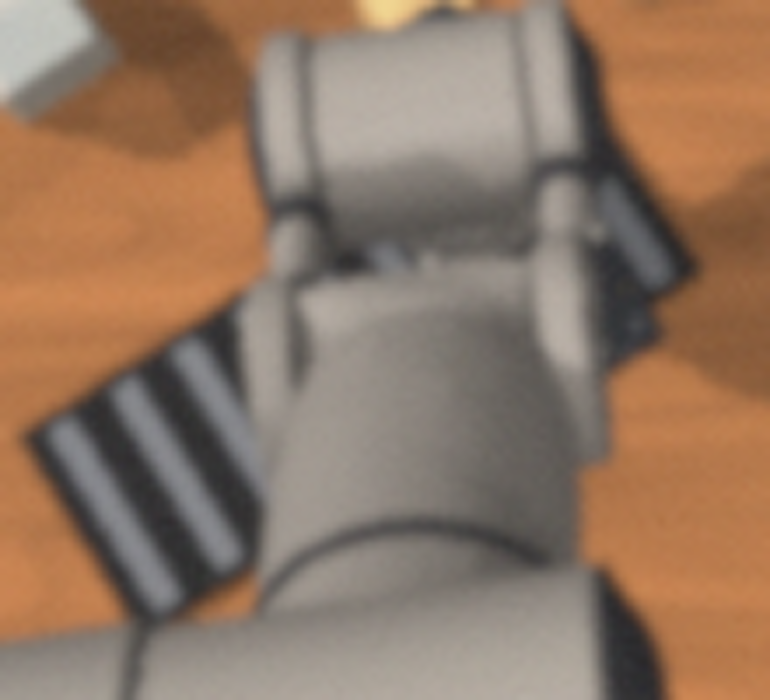

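```bash
cat >> h.py <<'E'
MY=np.radians(32); MX_=np.array([np.cos(MY),np.sin(MY),0]);MYv=np.array([-np.sin(MY),np.cos(MY),0]);MC=np.array([435.4,220.9,0])
def potc(x,ye,ze,th,d=(66,50,76)):
    """pot in mat frame: mat x centre, +y bottom edge at (ye,ze), tilted th deg toward +y. th=90 lying, th=180 mouth down"""
    a=np.radians(th); out=[]
    for sx in(-1,1):
        for u,w in((-d[1],0),(0,0),(0,d[2]),(-d[1],d[2])):
            y=ye+u*np.cos(a)+w*np.sin(a); z=ze-u*np.sin(a)+w*np.cos(a)
            out.append(MC+MX_*(x+sx*d[0]/2)+MYv*y+np.array([0,0,z]))
    return np.array(out)
def overlay(p,C,n,r0,r1,c0,c1,f):
    im=cv2.resize(p['pixels'][r0:r1,c0:c1],None,fx=f,fy=f,interpolation=cv2.INTER_CUBIC)[:,:,::-1].copy()
    for k,cc in enumerate(C):
        q=((proj(p,cc)-[c0,r0]+.5)*f-.5).round().astype(int)
        for i,j in((0,1),(1,2),(2,3),(3,0),(4,5),(5,6),(6,7),(7,4),(0,4),(1,5),(2,6),(3,7)):
            cv2.line(im,tuple(map(int,q[i])),tuple(map(int,q[j])),[(0,0,255),(0,255,0),(255,0,0)][k],1)
    cv2.imwrite('pics/'+n+'.png',im)
E
python3 - <<'E'
from h import *
p=capture('scene'); overlay(p,[potc(0,-80,8,0),potc(0,-80,8,12)],'a6',115,190,265,365,8); plan([0,0,0])
t=tool()[0]-MC; print(t@MX_,t@MYv)
E
```

```text
t 8.18 at [486.4 141.5  48.8] jaw 32.0 q6 -0.43 grip 65.6 F [2.2 0.7 7.3]
shift [  1.565   4.58  -16.257] turn 0  other 0
1.133965775056632 -94.37890963821121
```

View pics/a6.png

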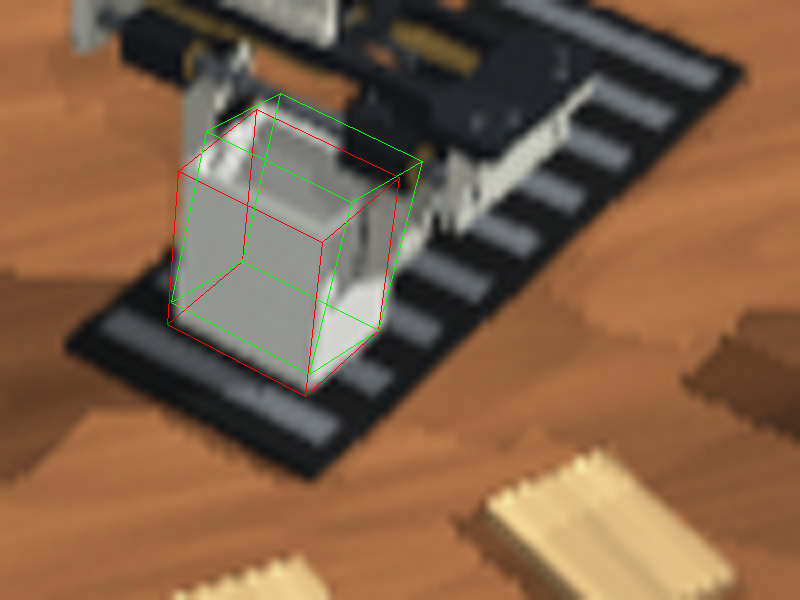

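```bash
cat >> h.py <<'E'
HC=np.array([637.9,-204.5,0]); HY=np.radians(4.3); HXv=np.array([np.cos(HY),np.sin(HY),0]); HYv=np.array([-np.sin(HY),np.cos(HY),0])
def hp(x,y,z): return HC+HXv*x+HYv*y+np.array([0,0,z])
def hpos():
    t=tool()[0]; return np.round([(t-HC)@HXv,(t-HC)@HYv,t[2]],1)
E
python3 - <<'E'
from h import *
plan(hp(0,78,85),HY)
E
```

```text
t 8.18 at [486.4 141.5  48.8] jaw 32.0 q6 -0.43 grip 65.6 F [2.2 0.7 7.3]
shift [ -1.201 -10.156  -0.607] turn 5.53  other -30.47
```

send_rows(series="-1 -0.7 0 0 0; -1 -1.2 -0.8 0 0.5; -1 -1.2 -2.2 -0.1 1.5; -1 -1.2 -3.8 -0.2 2.5; -1 -1.2 -5.4 -0.3 3.5; -1 -1.2 -7 -0.4 4.5; -1 -1.2 -8.6 -0.5 5.5; -1 -1.2 -9.5 -0.6 5.5")

```text
time: 9.18
tool_pos: [620.4, -112.2, 82.4]
tcp_rot: [2.732, 1.568, 2.807]
contact_force: [0.0, 0.2, -2.7]
grip_width: 66.1
```

```bash
python3 - <<'E'
from h import *
plan(hp(0,78,85),HY); print(hpos())
E
python3 look.py b1 scene 100 250 130 330 4
```

```text
t 9.18 at [ 620.4 -112.2   82.4] jaw 4.3 q6 -0.38 grip 66.1 F [ 0.   0.2 -2.7]
shift [-0.089 -0.512  0.35 ] turn 0.004  other -36.0
[-10.5  93.3  82.4]
```

View pics/b1.png

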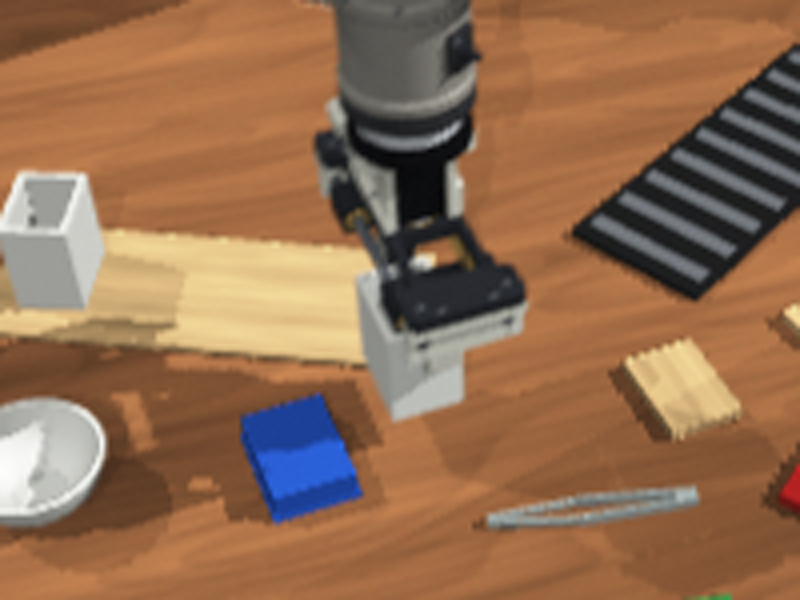

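send_rows(series="-1 0.3 -0.3 0.2 0; -1 0.7 -0.6 0.35 0; -1 1 -0.64 0.35 0; -1 1.05 -0.64 0.35 0; -1 1.05 -0.64 0.35 0")

```text
time: 9.85
tool_pos: [632.5, -128.4, 52.4]
tcp_rot: [2.644, 1.571, 2.723]
contact_force: [0.2, -0.4, -3.0]
grip_width: 66.7
```

send_rows(series="-1 0 -0.1 0 0; -1 0 -0.25 0 0; -1 0 -0.4 0 0; -1 0 -0.55 0 0; -1 0 -0.7 0 0; -1 0 -0.85 0 0; -1 0 -1 0 0; -1 0 -1 0 0")

```text
time: 10.85
tool_pos: [635.0, -155.9, 53.8]
tcp_rot: [1.485, 1.566, 1.563]
contact_force: [-2.4, 11.6, 7.9]
grip_width: 65.9
```

```bash
python3 - <<'E'
from h import *
print(hpos(),get_obs()['contact_force'])
E
python3 look.py b2 scene 100 250 130 330 4
```

```text
[ 0.7 48.7 53.8] [-2.36779629 11.63364526  7.90261093]
```

View pics/b2.png

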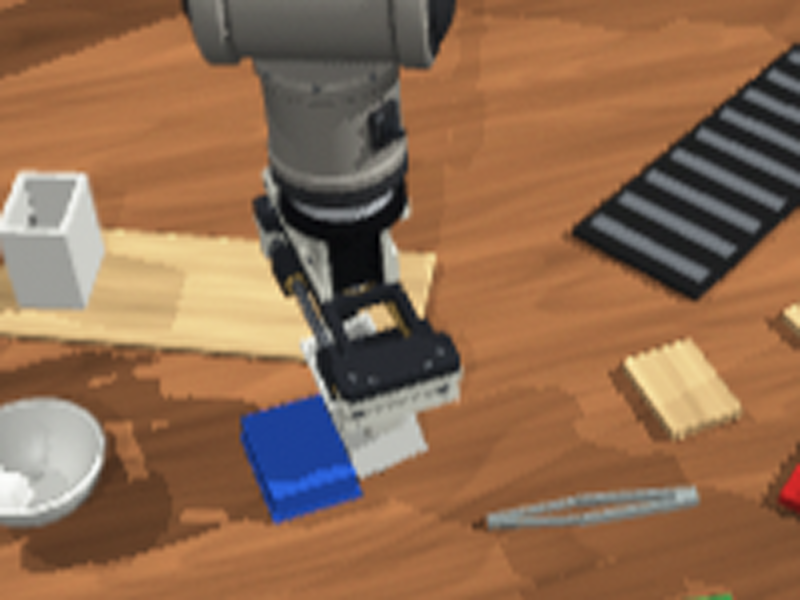

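The pot is pivoting in the grip against the blue block, so I'll continue with a small lift to clear the desk.

send_rows(series="-1 -0.15 -0.05 0 0; -1 -0.2 -0.2 0 0; -1 -0.2 -0.35 0 0; -1 -0.2 -0.5 0 0; -1 -0.2 -0.65 0 0; -1 -0.2 -0.8 0 0; -1 -0.15 -0.95 0 0; -1 -0.1 -1.1 0 0")

```text
time: 11.9
tool_pos: [637.1, -190.1, 56.7]
tcp_rot: [1.809, 1.568, 1.887]
contact_force: [-4.8, 7.2, 8.5]
grip_width: 65.8
```

```bash
python3 - <<'E'
from h import *
print(hpos(),get_obs()['contact_force'])
E
python3 look.py b3 scene 100 250 130 330 4
```

```text
[ 0.3 14.4 56.7] [-4.81932849  7.24688182  8.50672764]
```

View pics/b3.png

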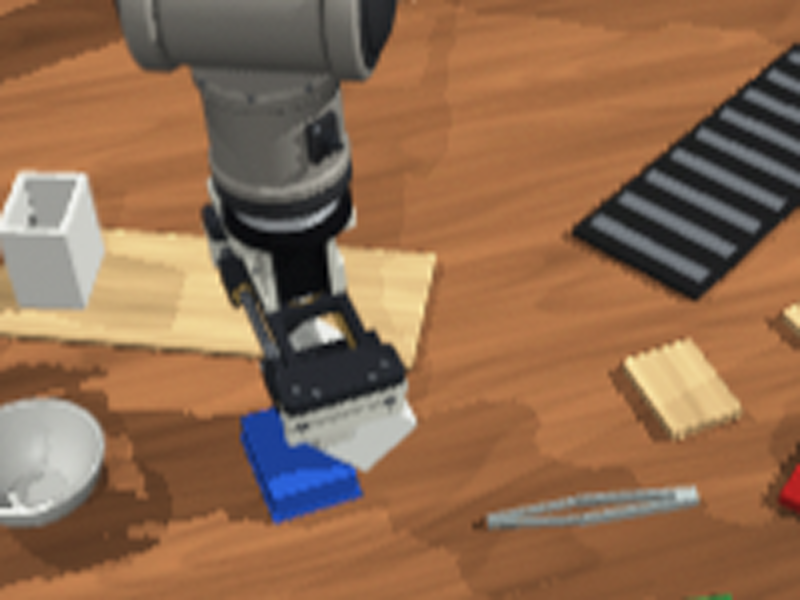

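send_rows(series="-1 0.03 -0.15 0 0; -1 0.08 -0.3 0 0; -1 0.15 -0.45 0 0; -1 0.25 -0.6 0 0; -1 0.35 -0.7 0 0; -1 0.45 -0.8 0 0; -1 0.53 -0.85 0 0; -1 0.53 -0.85 0 0")

```text
time: 12.95
tool_pos: [639.4, -217.9, 41.4]
tcp_rot: [-1.068, 1.57, -0.99]
contact_force: [-2.8, 0.3, 8.5]
grip_width: 65.5
```

```bash
python3 - <<'E'
from h import *
print(hpos(),get_obs()['contact_force'])
E
python3 look.py b4 scene 100 250 130 330 4
```

```text
[  0.5 -13.5  41.4] [-2.81673812  0.32639855  8.50041709]
```

View pics/b4.png

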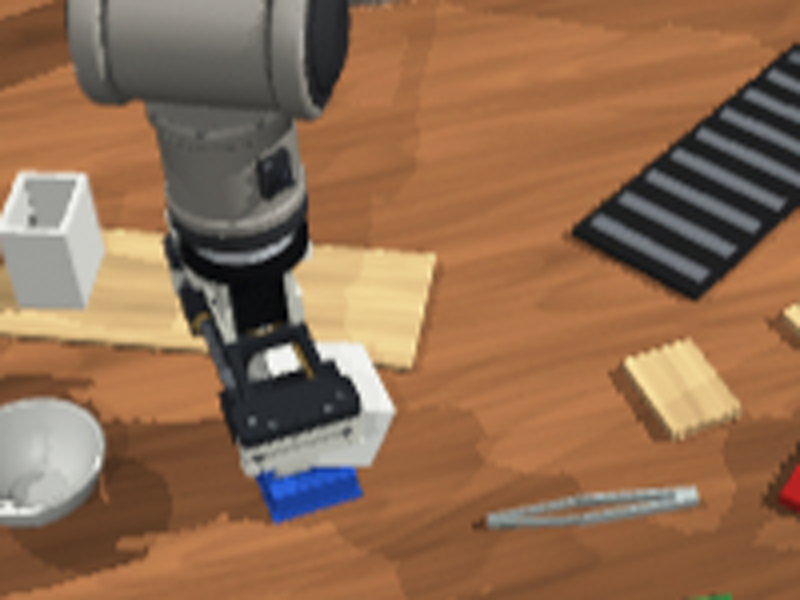

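send_rows(series="-1 0.06 0 0 0; -1 0.12 0 0 0; -1 0.12 0 0 0; 1 0.12 0 0 0; 1 0.12 0 0 0; 1 0.12 0 0 0; 1 0 0 0 0; 1 -1 0 0 0")

```text
time: 14.0
tool_pos: [638.0, -216.4, 67.6]
tcp_rot: [2.638, 1.566, 2.716]
contact_force: [0.8, -0.8, -1.0]
grip_width: 91.6
```

```bash
python3 - <<'E'
from h import *
print(hpos(),get_obs()['contact_force'])
E
python3 look.py b5 scene 100 250 130 330 4
```

```text
[ -0.8 -11.9  67.6] [ 0.75076338 -0.77270028 -0.98416549]
```

View pics/b5.png

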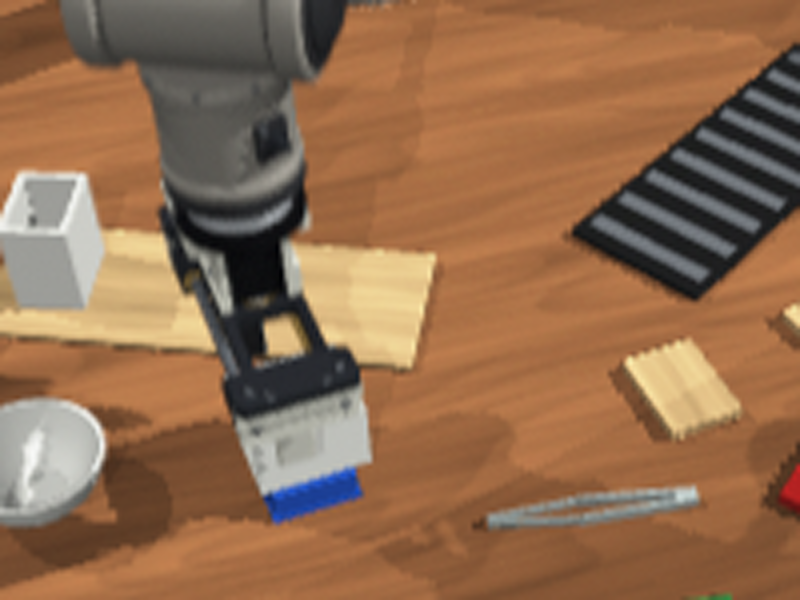

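send_rows(series="1 -1 0 0 0; 1 -2 0 0 0; 1 -3.2 1.5 0 0; 1 -3.2 3 0 0; 1 -3.2 4 0 0")

```text
time: 14.68
tool_pos: [630.2, -95.6, 166.5]
tcp_rot: [-0.201, 1.569, -0.122]
contact_force: [-0.1, -0.3, 0.2]
grip_width: 91.7
```

```bash
python3 look.py b6 scene 100 250 130 330 4;  python3 look.py b6t top 130 280 220 420 4
```

```text
(no output)
```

View pics/b6.png

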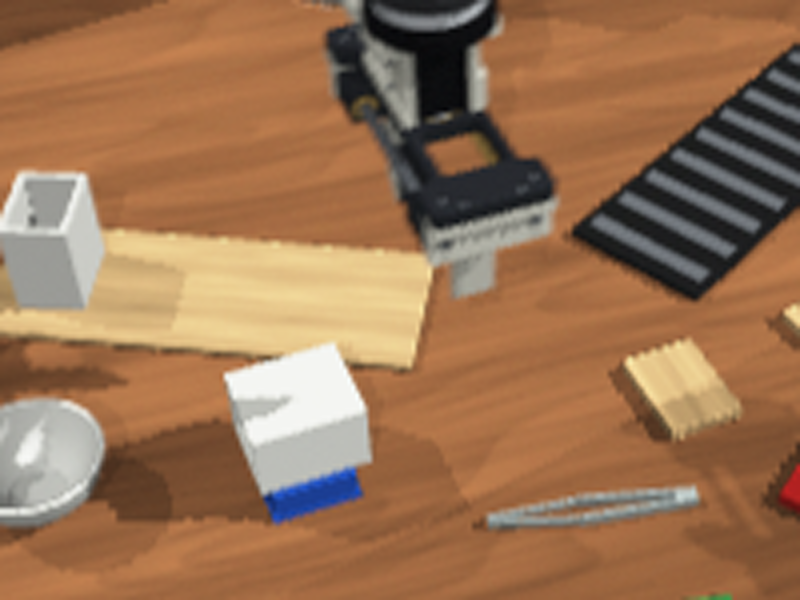

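View pics/b6t.png

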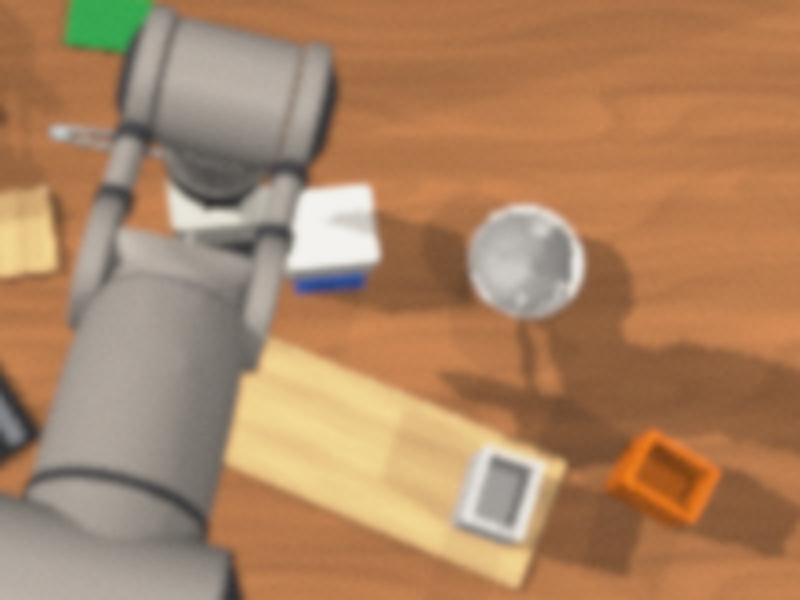

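```bash
python3 - <<'E'
from m0 import *
run({'pot1':[(637.9,-195,24,(66,76,50))]})
plan(hp(0,0,170),HY); print(hpos())
E
```

```text
[212. 214. 210.] 0.65
  [222. 220. 217.] 0.84
pot1 2 [ 638.8 -202.1] yaw 4.4 0.129
pot1 1 [ 639.8 -202.4] yaw 4.3 0.043
pot1 1 [ 637.3 -208.1] yaw 80.1 0.206
t 14.97 at [630.3 -98.5 165.5] jaw 4.4 q6 -0.35 grip 91.5 F [-0.2 -0.2 -0.2]
shift [-0.148 -3.543 -0.02 ] turn 0.025  other -35.98
[  0.4 106.3 165.5]
```

```bash
python3 - <<'E'
from h import *
plan(hp(0.8,29,45),HY)
E
```

```text
t 14.97 at [630.3 -98.5 165.5] jaw 4.4 q6 -0.35 grip 91.5 F [-0.2 -0.2 -0.2]
shift [ 4.018 -2.574  0.008] turn 0.025  other -35.98
```

send_rows(series="1 0.5 -1 0 0; 1 1 -2.2 0 0; 1 1.8 -2.57 0 0; 1 2.8 -2.57 0 0; 1 3.6 -2.57 0 0; 1 4.02 -2.57 0 0; 1 4.02 -2.57 0 0; -1 4.02 -2.57 0 0")

```text
time: 15.98
tool_pos: [636.8, -174.9, 46.0]
tcp_rot: [-0.511, 1.569, -0.433]
contact_force: [-0.2, -0.1, -0.2]
grip_width: 85.7
```

send_rows(series="-1 0 0 0 0; -1 0 0 0 0; -1 0 0 0 0; -1 0 0 0 0; -1 -0.3 0 0 0; -1 -0.7 0 0 0; -1 -1 0 0 0; -1 -1 0 0 0")

```text
time: 16.98
tool_pos: [636.7, -174.6, 76.1]
tcp_rot: [-0.494, 1.569, -0.416]
contact_force: [-0.6, -0.6, -3.3]
grip_width: 65.7
```

```bash
python3 - <<'E'
from h import *
print(hpos(),get_obs()['contact_force'])
E
python3 look.py b7 scene 100 250 130 330 4
```

```text
[ 1.  29.9 76.1] [-0.58391008 -0.64700737 -3.3273733 ]
```

View pics/b7.png

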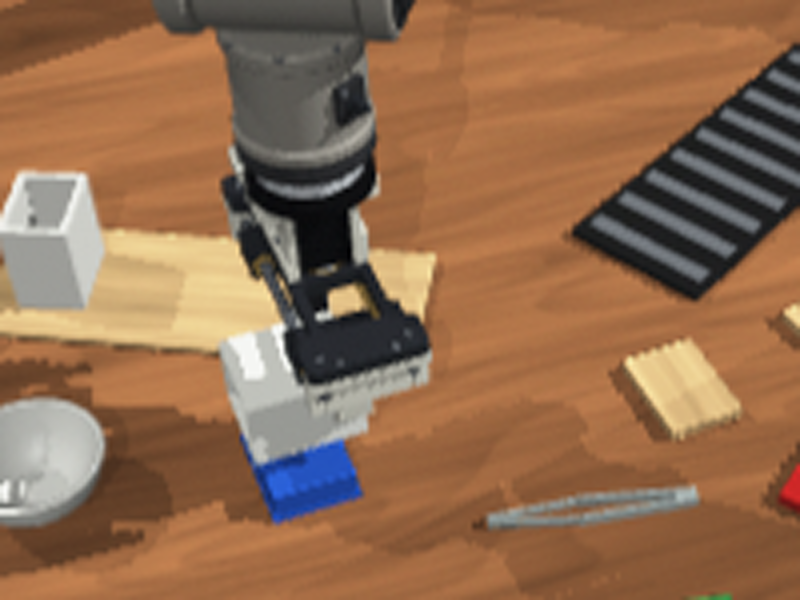

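```bash
python3 - <<'E'
from h import *
plan(hp(0.5,101,76),HY); plan(hp(0.5,101,36),HY)
E
```

```text
t 17.02 at [ 636.3 -174.4   75.4] jaw 4.5 q6 -0.46 grip 65.9 F [-0.1 -0.3 -3.5]
shift [-2.200e-02  2.363e+00  2.000e-03] turn 0.033  other -35.97
t 17.02 at [ 636.3 -174.4   75.4] jaw 4.5 q6 -0.46 grip 65.9 F [-0.1 -0.3 -3.5]
shift [1.311e+00 2.363e+00 1.000e-03] turn 0.033  other -35.97
```

send_rows(series="-1 0 0.5 0 0; -1 0 1.3 0 0; -1 0 2 0 0; -1 0.1 2.36 0 0; -1 0.5 2.36 0 0; -1 1 2.36 0 0; -1 1.3 2.36 0 0; -1 1.3 2.36 0 0")

```text
time: 18.02
tool_pos: [629.9, -104.2, 34.4]
tcp_rot: [2.832, 1.568, 2.909]
contact_force: [0.1, -0.7, -3.3]
grip_width: 65.8
```

send_rows(series="-1 0 -0.1 0 0; -1 0 -0.2 0 0; -1 0 -0.3 0 0; -1 0 -0.4 0 0; -1 0 -0.4 0 0")

```text
time: 18.65
tool_pos: [631.6, -111.1, 36.9]
tcp_rot: [1.491, 1.564, 1.568]
contact_force: [-0.7, 17.3, 4.2]
grip_width: 65.4
```

```bash
python3 - <<'E'
from h import *
print(hpos(),get_obs()['contact_force'])
E
python3 look.py b8 scene 100 250 130 330 4
```

```text
[ 0.7 93.6 36.9] [-0.66383024 17.27960509  4.20823118]
```

View pics/b8.png

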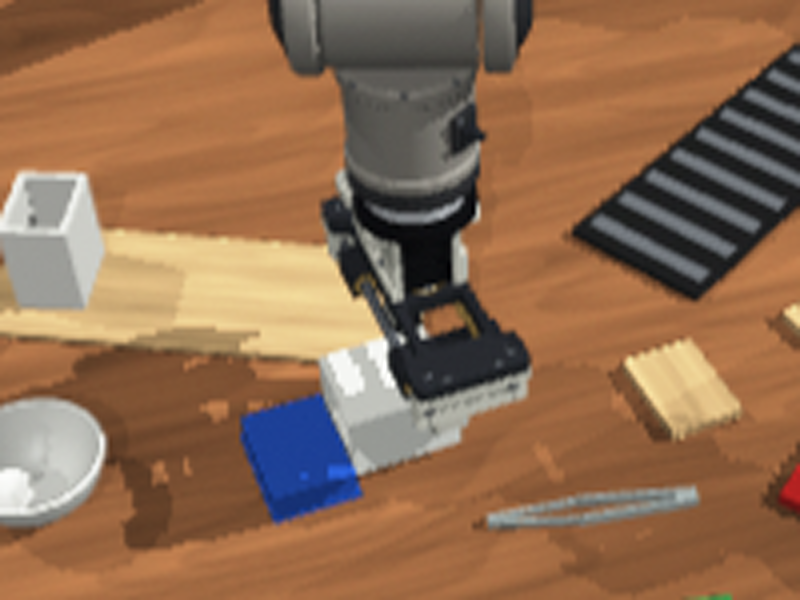

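send_rows(series="-1 -0.05 -0.1 0 0; -1 -0.18 -0.15 0 0; -1 -0.3 -0.22 0 0; -1 -0.42 -0.3 0 0; -1 -0.52 -0.38 0 0; -1 -0.6 -0.45 0 0; -1 -0.66 -0.52 0 0; -1 -0.66 -0.52 0 0")

```text
time: 19.7
tool_pos: [633.0, -129.4, 56.1]
tcp_rot: [1.35, 1.568, 1.427]
contact_force: [1.4, 7.5, -1.9]
grip_width: 65.9
```

```bash
python3 - <<'E'
from h import *
print(hpos(),get_obs()['contact_force'])
E
python3 look.py b9 scene 100 250 130 330 4
```

```text
[ 0.7 75.3 56.1] [ 1.35065594  7.51563064 -1.92358663]
```

View pics/b9.png

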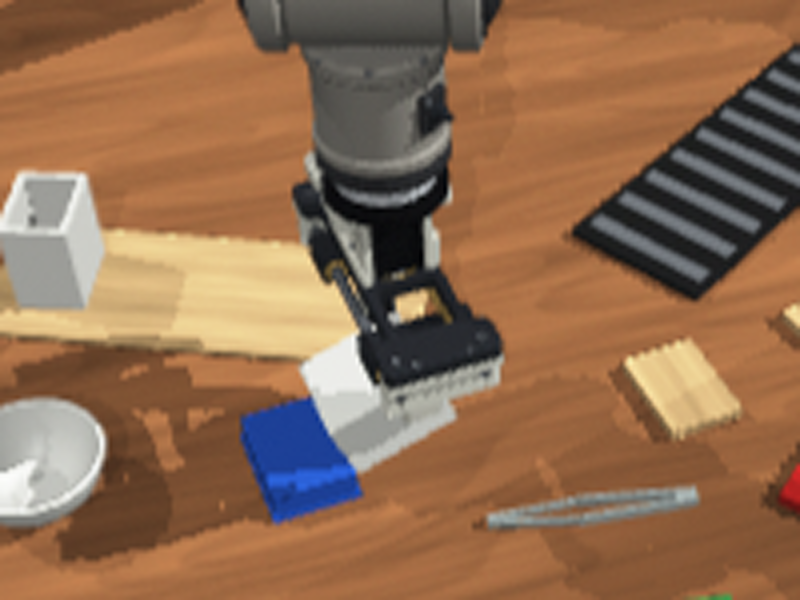

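send_rows(series="-1 -0.08 -0.15 0 0; -1 -0.16 -0.28 0 0; -1 -0.25 -0.4 0 0; -1 -0.32 -0.54 0 0; -1 -0.38 -0.68 0 0; -1 -0.44 -0.82 0 0; -1 -0.48 -0.96 0 0; -1 -0.5 -1.1 0 0")

```text
time: 20.75
tool_pos: [635.5, -162.2, 71.5]
tcp_rot: [1.358, 1.568, 1.436]
contact_force: [-0.2, 7.6, 2.1]
grip_width: 66.2
```

```bash
python3 - <<'E'
from h import *
print(hpos(),get_obs()['contact_force'])
E
python3 look.py b10 scene 100 250 130 330 4
```

```text
[ 0.8 42.4 71.5] [-0.22988552  7.61020414  2.1090737 ]
```

View pics/b10.png

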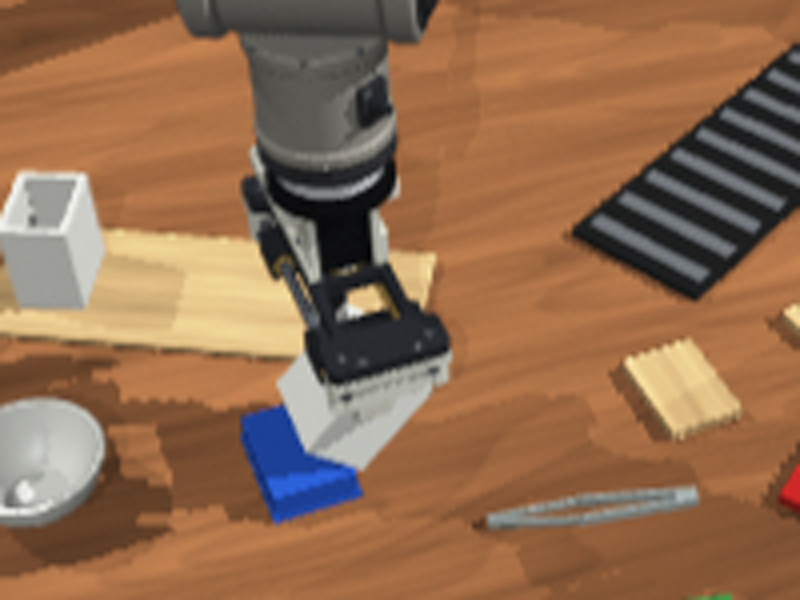

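send_rows(series="-1 -0.03 -0.2 0 0; -1 -0.05 -0.4 0 0; -1 -0.06 -0.6 0 0; -1 -0.05 -0.8 0 0; -1 -0.02 -1 0 0; -1 0.05 -1.2 0 0; -1 0.12 -1.35 0 0; -1 0.2 -1.35 0 0")

```text
time: 21.8
tool_pos: [639.2, -205.6, 67.8]
tcp_rot: [-0.712, 1.567, -0.634]
contact_force: [-5.0, -1.5, 16.9]
grip_width: 66.2
```

```bash
python3 - <<'E'
from h import *
print(hpos(),get_obs()['contact_force'])
E
python3 look.py b11 scene 100 250 130 330 4
```

```text
[ 1.2 -1.2 67.8] [-4.97198264 -1.48787498 16.87138964]
```

View pics/b11.png

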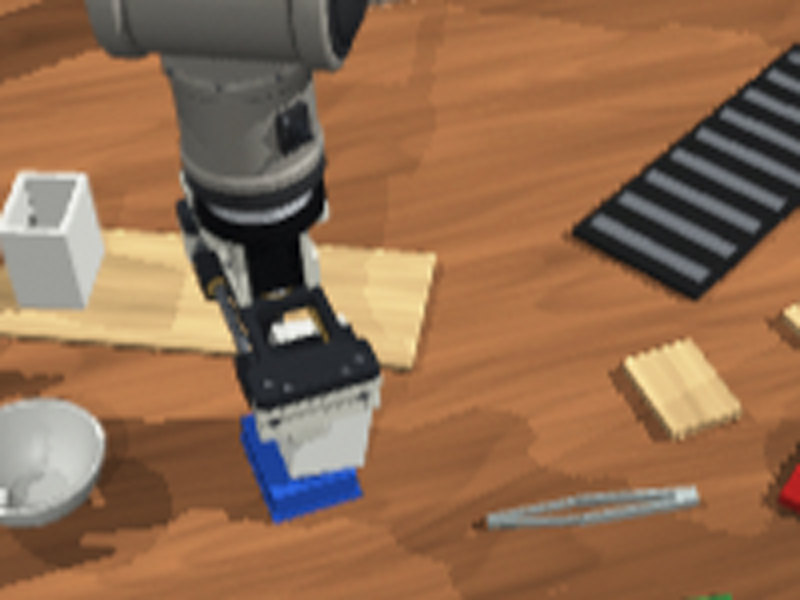

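```bash
python3 - <<'E'
from h import *
plan(MC+MYv*94+[0,0,100],MY)
E
```

```text
t 21.85 at [ 639.2 -205.7   67.8] jaw 4.5 q6 -0.5 grip 65.9 F [-3.9 -0.4 13. ]
shift [-1.137 17.481 -7.111] turn -5.508  other 30.49
```

send_rows(series="-1 -0.5 0 0 0; -1 -1.1 0.2 0 0; -1 -1.1 1.2 0.1 -0.5")

```text
time: 22.22
tool_pos: [639.9, -169.9, 100.6]
tcp_rot: [-0.576, 1.566, -0.456]
contact_force: [0.1, -0.0, -2.8]
grip_width: 65.4
```

```bash
python3 - <<'E'
from h import *
plan(MC+MYv*94+[0,0,100],MY)
E
python3 look.py b12 scene 50 250 130 330 3
```

```text
t 22.23 at [ 639.9 -169.9  100.6] jaw 6.9 q6 -0.49 grip 65.4 F [ 0.1 -0.  -2.8]
shift [-0.054 16.586 -6.538] turn -5.024  other 30.98
```

View pics/b12.png

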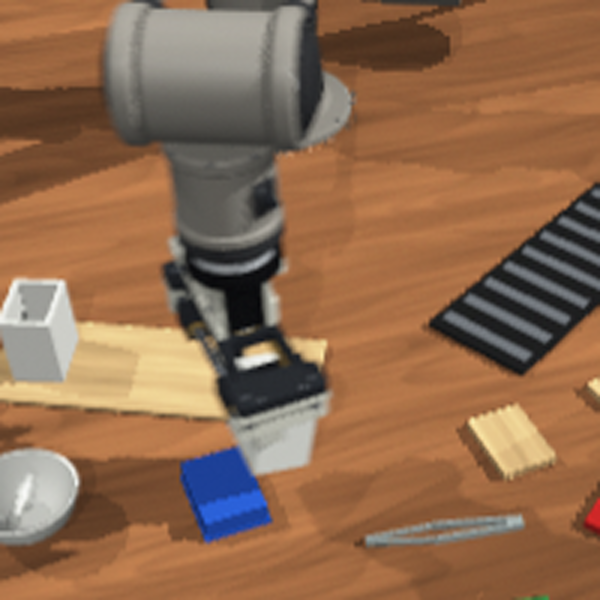

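send_rows(series="-1 0 1.2 -0.5 -0.7; -1 0 2.8 -1.1 -1.4; -1 0 4.5 -1.8 -2.1; -1 0 6.2 -2.4 -2.8; -1 0 8 -3.1 -3.5; -1 0 9.8 -3.8 -4.2; -1 0 11.5 -4.5 -5; -1 0 13 -5.1 -5")

```text
time: 23.28
tool_pos: [438.6, 202.1, 98.8]
tcp_rot: [-0.22, 1.569, 0.34]
contact_force: [0.5, 0.6, -2.8]
grip_width: 66.1
```

```bash
python3 - <<'E'
from h import *
plan(MC+MYv*94+[0,0,60],MY)
E
```

```text
t 23.27 at [438.6 202.1  98.8] jaw 32.0 q6 -0.29 grip 66.1 F [ 0.5  0.6 -2.8]
shift [1.292 3.721 0.242] turn 0.01  other -35.99
```

send_rows(series="-1 0 1.3 0.1 0; -1 0 2.6 0.2 0; -1 0.1 3.4 0.24 0; -1 0.5 3.72 0.24 0; -1 1 3.72 0.24 0; -1 1.3 3.72 0.24 0; -1 1.5 3.72 0.24 0; -1 1.6 3.72 0.24 0")

```text
time: 24.28
tool_pos: [387.5, 297.0, 51.5]
tcp_rot: [-1.617, 1.568, -1.059]
contact_force: [-2.3, -15.5, 29.3]
grip_width: 65.8
```

```bash
python3 - <<'E'
from h import *
plan(MC+MYv*94+[0,0,52],MY)
E
python3 look.py c1 scene 80 230 220 420 4
```

```text
t 24.27 at [387.5 297.   51.5] jaw 32.0 q6 -0.06 grip 65.8 F [ -2.3 -15.5  29.3]
shift [-0.018  0.136  0.009] turn -0.001  other 36.0
```

View pics/c1.png

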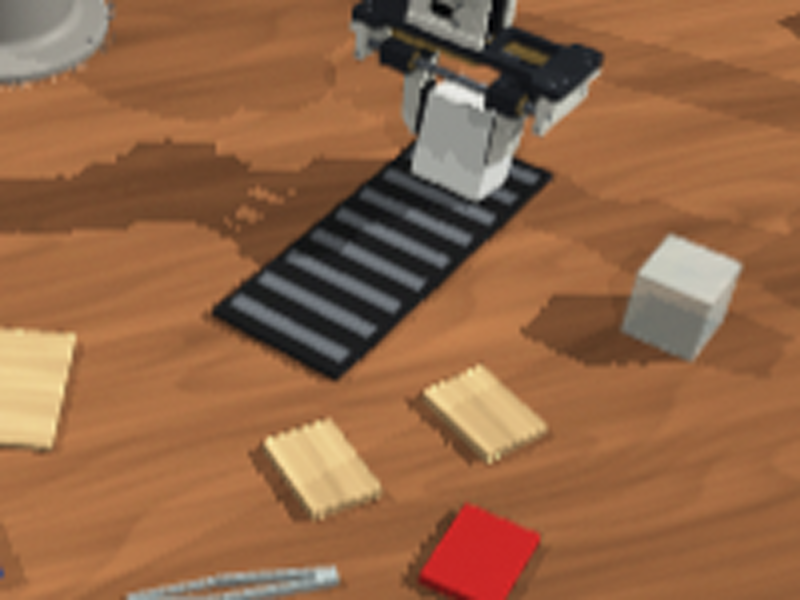

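send_rows(series="-1 -0.1 0 0 0; -1 -0.1 0 0 0; 1 -0.1 0 0 0; 1 -0.1 0 0 0; 1 -0.1 0 0 0; 1 -1 0 0 0; 1 -2.5 0 0 0; 1 -3 -1.5 0 0")

```text
time: 25.32
tool_pos: [410.9, 262.2, 142.2]
tcp_rot: [-0.044, 1.566, 0.518]
contact_force: [1.4, 0.5, 0.1]
grip_width: 91.8
```

```bash
python3 - <<'E'
from m0 import *
C=MC+MYv*110
run({'pot1':[(C[0],C[1],8),(406,-336,8)]})
E
python3 look.py c2 scene 80 230 220 420 4
```

```text
[181. 183. 178.] 0.81
  [235. 233. 228.] 0.55
pot1 2 [378.7 310.8] yaw 40.3 0.448
pot1 1 [377.9 311.2] yaw 39.8 0.092
pot1 1 [381.6 316.3] yaw 65.0 0.785
  [174. 171. 163.] 0.72
  [186. 179. 170.] 0.81
pot1 2 [ 405.6 -336.7] yaw 158.2 0.057
pot1 1 [ 405.7 -336.6] yaw 156.8 0.051
pot1 1 [ 405.5 -336.7] yaw 160.2 0.053
```

View pics/c2.png

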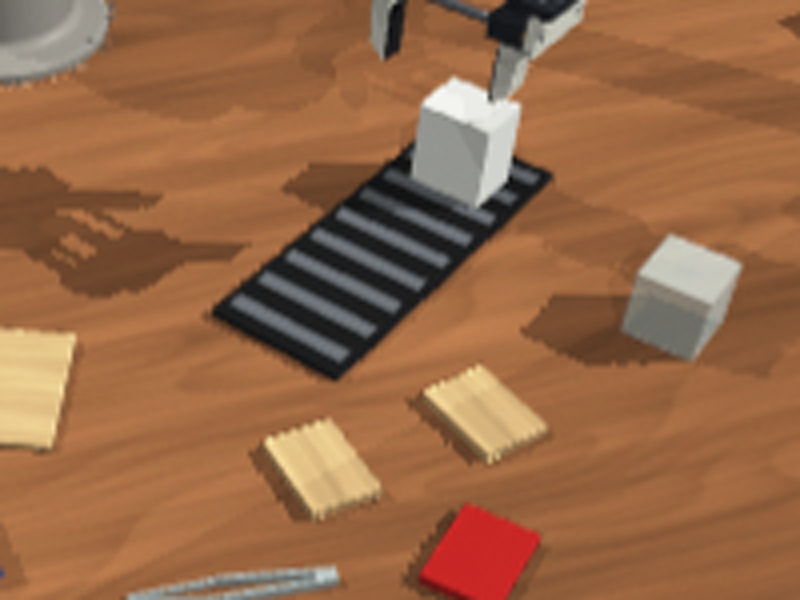

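```bash
python3 - <<'E'
from h import *
plan([408.6,-329.2,130],np.radians(-22))
E
```

```text
t 25.57 at [409.9 260.5 139.3] jaw 31.9 q6 -0.15 grip 92.0 F [ 0.6  0.8 -0.8]
shift [  0.313 -16.66  -10.431] turn 10.785  other -25.21
```

send_rows(series="1 -0.3 -1.5 -1 1; 1 -0.3 -3 -2 2; 1 -0.3 -4.6 -2.9 3.3; 1 -0.2 -6.2 -3.9 4.6; 1 -0.2 -7.8 -4.9 5.9; 1 -0.2 -9.4 -5.9 7.2; 1 -0.2 -11 -6.9 8.5; 1 -0.2 -12.6 -7.9 9.8")

```text
time: 26.58
tool_pos: [409.2, -186.5, 145.0]
tcp_rot: [2.571, 1.569, 2.271]
contact_force: [-0.5, 0.2, -0.5]
grip_width: 91.7
```

```bash
python3 - <<'E'
from h import *
plan([408.6,-329.2,120],np.radians(-22))
E
```

```text
t 26.57 at [ 409.2 -186.5  145. ] jaw -17.2 q6 -0.3 grip 91.7 F [-0.5  0.2 -0.5]
shift [ 0.83  -4.551  1.39 ] turn 0.96  other -35.04
```

send_rows(series="1 0.3 -1.6 0.5 0.9; 1 0.5 -3.2 1 0.96; 1 0.8 -4.4 1.39 0.96; 1 0.8 -4.55 1.39 0.96; 1 0.8 -4.55 1.39 0.96")

```text
time: 27.2
tool_pos: [409.2, -327.2, 121.0]
tcp_rot: [2.548, 1.569, 2.167]
contact_force: [0.4, 0.8, -0.1]
grip_width: 91.9
```

```bash
python3 - <<'E'
from m0 import *
plan([408.6,-329.2,49],np.radians(-22))
E
python3 look.py d0 scene 100 250 60 260 3;python3 look.py d0t top 180 330 280 440 3
```

```text
t 27.2 at [ 409.2 -327.2  121. ] jaw -21.8 q6 -0.44 grip 91.9 F [ 0.4  0.8 -0.1]
shift [ 2.399 -0.072  0.011] turn 0.036  other -35.96
```

View pics/d0.png

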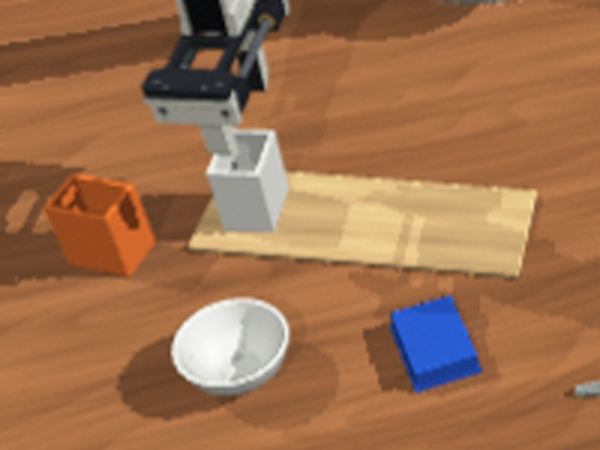

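send_rows(series="1 0.6 -0.07 0 0; 1 1.3 -0.07 0 0; 1 1.9 -0.07 0 0; 1 2.3 -0.07 0 0; 1 2.4 -0.07 0 0; -1 2.4 -0.07 0 0; -1 2.4 -0.07 0 0; -1 2.4 -0.07 0 0")

```text
time: 28.3
tool_pos: [408.7, -330.6, 50.2]
tcp_rot: [-0.483, 1.57, -0.864]
contact_force: [-1.4, 0.1, -0.3]
grip_width: 66.3
```

send_rows(series="-1 0 0 0 0; -1 0 0 0 0; -1 0 0 0 0; -1 -0.4 0 0 0; -1 -0.8 0 0 0; -1 -1.2 0 0 0; -1 -1.2 0 0 0")

```text
time: 29.18
tool_pos: [409.0, -330.9, 87.0]
tcp_rot: [-0.458, 1.568, -0.839]
contact_force: [1.0, 0.1, -3.6]
grip_width: 65.8
```

```bash
python3 - <<'E'
from m0 import *
plan(hp(0,110,85),HY)
E
python3 look.py d1 scene 100 250 60 260 3
```

```text
t 29.18 at [ 409.  -330.9   87. ] jaw -21.8 q6 -0.44 grip 65.8 F [ 1.   0.1 -3.6]
shift [ 0.063 10.041  3.899] turn -5.227  other 30.77
```

View pics/d1.png

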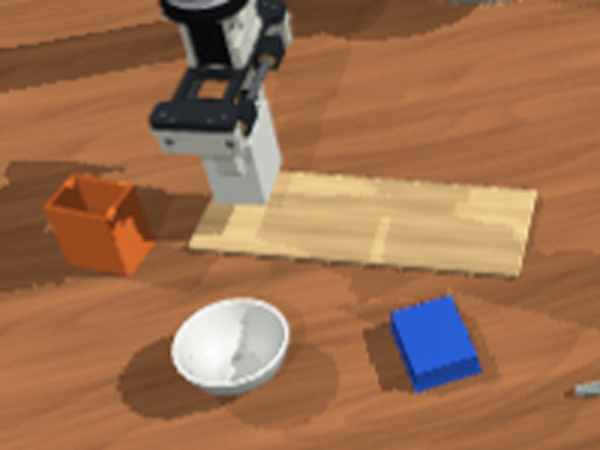

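send_rows(series="-1 0 1 0.4 -0.6; -1 0 2.5 1 -1.3; -1 0 4 1.5 -2; -1 0 5.6 2.2 -2.8; -1 0 7.2 2.8 -3.6; -1 0 8.6 3.3 -4.4; -1 0 9.6 3.7 -5.2; -1 0 10 3.9 -5.2")

```text
time: 30.22
tool_pos: [629.1, -93.8, 84.9]
tcp_rot: [2.809, 1.57, 2.883]
contact_force: [-0.4, -0.8, -2.8]
grip_width: 66.0
```

```bash
python3 - <<'E'
from m0 import *
plan(hp(0,76,52.5),HY); print(hpos())
E
```

```text
t 30.23 at [629.1 -93.8  84.9] jaw 4.2 q6 -0.34 grip 66.0 F [-0.4 -0.8 -2.8]
shift [ 1.078 -1.167  0.018] turn -0.011  other 35.99
[ -0.5 111.   84.9]
```

send_rows(series="-1 0.3 -0.4 0 0; -1 0.7 -0.8 0 0; -1 1 -1.1 0 0; -1 1.05 -1.17 0 0; -1 1.05 -1.17 0 0")

```text
time: 30.85
tool_pos: [631.1, -130.9, 54.1]
tcp_rot: [2.605, 1.571, 2.677]
contact_force: [-0.2, 0.1, -2.1]
grip_width: 66.2
```

send_rows(series="-1 0 -0.2 0 0; -1 0 -0.4 0 0; -1 0 -0.55 0 0; -1 0 -0.7 0 0; -1 -0.03 -0.85 0 0; -1 -0.06 -1 0 0; -1 -0.1 -1.15 0 0; -1 -0.14 -1.3 0 0")

```text
time: 31.85
tool_pos: [634.5, -166.7, 59.0]
tcp_rot: [1.356, 1.567, 1.429]
contact_force: [0.9, 9.2, -0.4]
grip_width: 65.9
```

```bash
python3 - <<'E'
from m0 import *
print(hpos(),get_obs()['contact_force'])
E
python3 look.py d2 scene 100 250 130 330 4
```

```text
[-0.6 38.  59. ] [ 0.93858832  9.15077557 -0.41666527]
```

View pics/d2.png

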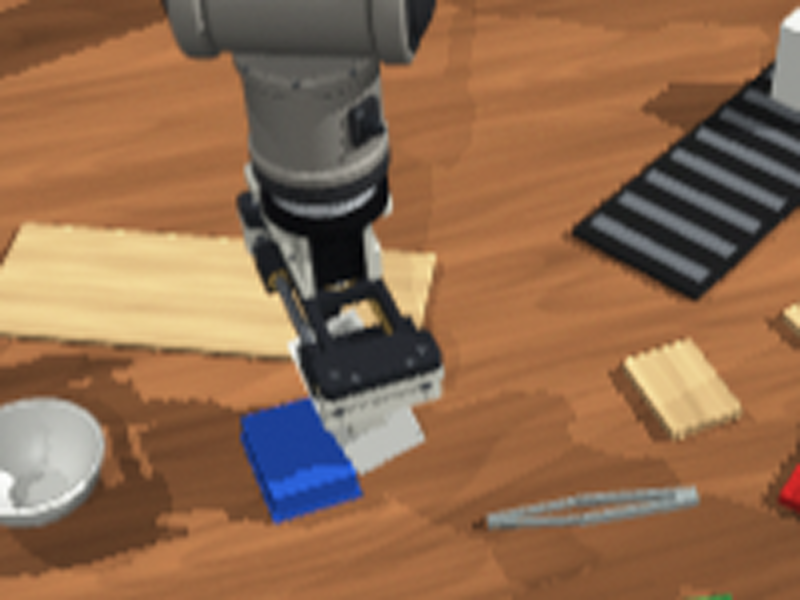

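Same behaviour as with the first pot, so I'll keep rolling it over the block.

send_rows(series="-1 0.02 -0.15 0 0; -1 0.03 -0.3 0 0; -1 0.04 -0.45 0 0; -1 0.06 -0.6 0 0; -1 0.08 -0.75 0 0; -1 0.1 -0.9 0 0; -1 0.15 -1.05 0 0; -1 0.2 -1.2 0 0")

```text
time: 32.9
tool_pos: [637.2, -202.8, 53.1]
tcp_rot: [1.311, 1.567, 1.384]
contact_force: [0.9, 9.7, 1.6]
grip_width: 65.8
```

```bash
python3 - <<'E'
from m0 import *
print(hpos(),get_obs()['contact_force'])
E
python3 look.py d3 scene 100 250 130 330 4
```

```text
[-0.6  1.8 53.1] [0.8508949  9.65769062 1.58195312]
```

View pics/d3.png

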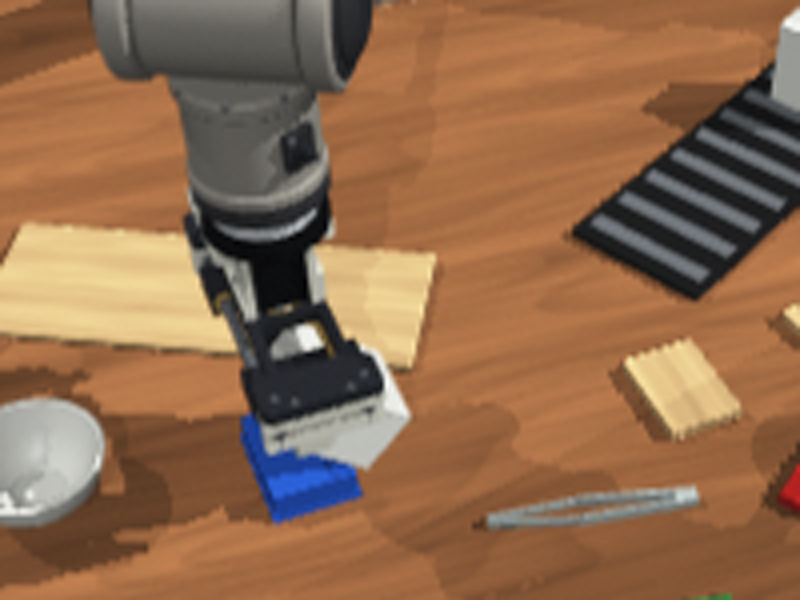

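send_rows(series="-1 0.08 -0.12 0 0; -1 0.18 -0.25 0 0; -1 0.28 -0.35 0 0; -1 0.38 -0.42 0 0; -1 0.48 -0.45 0 0; -1 0.55 -0.45 0 0; -1 0.6 -0.45 0 0; -1 0.6 -0.45 0 0")

```text
time: 33.95
tool_pos: [639.2, -220.4, 37.7]
tcp_rot: [-0.667, 1.565, -0.595]
contact_force: [-1.8, -3.3, 10.6]
grip_width: 66.0
```

```bash
python3 - <<'E'
from m0 import *
print(hpos(),get_obs()['contact_force'])
E
python3 look.py d4 scene 100 250 130 330 4
```

```text
[  0.1 -16.   37.7] [-1.79390979 -3.28973843 10.59069038]
```

View pics/d4.png

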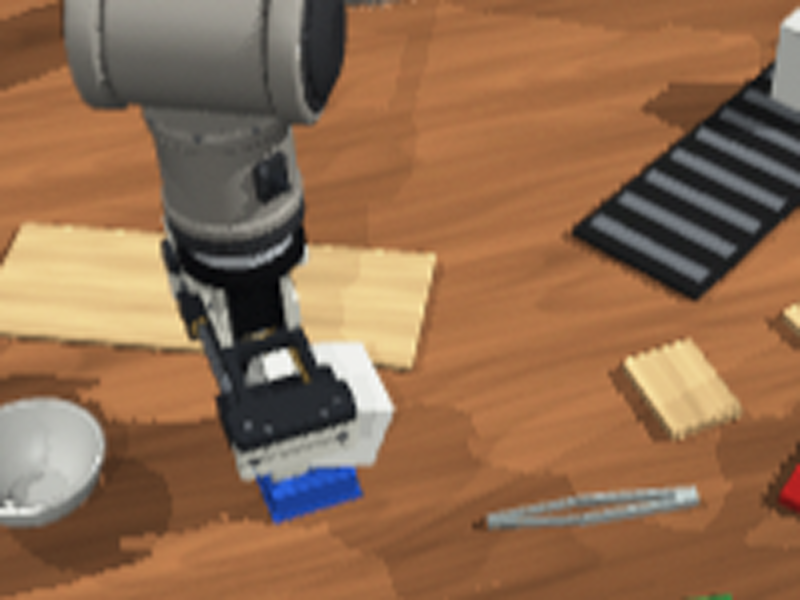

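Flat on the block. I'll release, back up and re-grip at the closed end.

send_rows(series="1 -0.02 0 0 0; 1 -0.02 0 0 0; 1 -0.02 0 0 0; 1 -1 0 0 0; 1 -2.5 0 0 0; 1 -3 1.5 0 0; 1 -3 3 0 0; 1 -3 4 0 0")

```text
time: 35.0
tool_pos: [628.7, -97.0, 124.6]
tcp_rot: [1.518, 1.571, 1.591]
contact_force: [0.6, 1.0, 0.1]
grip_width: 92.1
```

```bash
python3 - <<'E'
from m0 import *
run({'pot1':[(637.9,-200,24,(66,76,50))]})
plan(hp(0.5,29,45),HY); print(hpos())
E
python3 look.py d5 scene 100 250 130 330 4
```

```text
[200. 202. 198.] 0.65
  [214. 210. 205.] 0.79
pot1 2 [ 638.6 -201.4] yaw 4.8 0.138
pot1 1 [ 638.5 -201.3] yaw 4.6 0.032
pot1 1 [ 637.3 -210.2] yaw 78.5 0.23
t 35.2 at [629.1 -98.8 124.4] jaw 4.2 q6 -0.35 grip 91.8 F [0.7 0.4 0.5]
shift [ 2.646 -2.568  0.05 ] turn -0.012  other 35.99
[ -0.9 106.1 124.4]
```

View pics/d5.png

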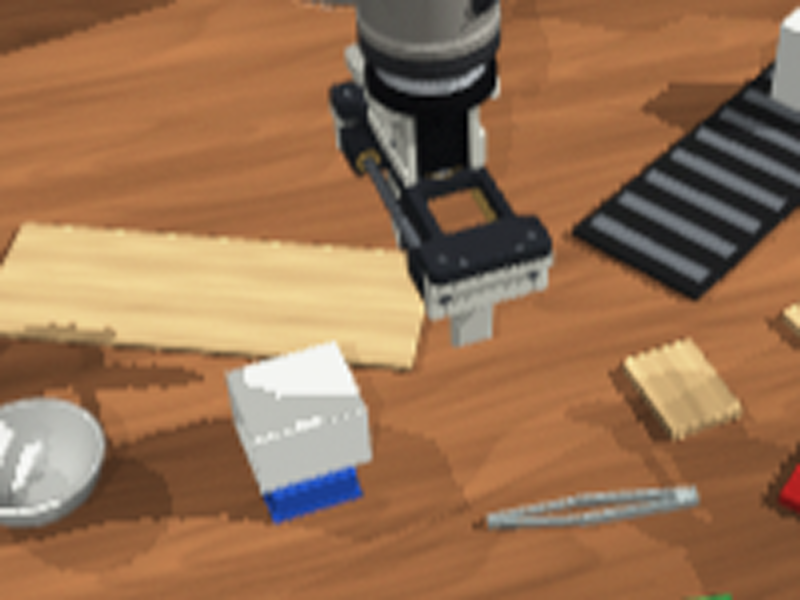

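send_rows(series="1 0 -1 0 0; 1 0 -2.2 0.05 0; 1 0.6 -2.57 0.05 0; 1 1.5 -2.57 0.05 0; 1 2.3 -2.57 0.05 0; 1 2.65 -2.57 0.05 0; 1 2.65 -2.57 0.05 0; -1 2.65 -2.57 0.05 0")

```text
time: 36.25
tool_pos: [636.6, -175.9, 45.8]
tcp_rot: [-0.472, 1.569, -0.399]
contact_force: [-1.0, -0.0, 0.5]
grip_width: 86.0
```

send_rows(series="-1 0 0 0 0; -1 0 0 0 0; -1 0 0 0 0; -1 0 0 0 0; -1 -0.3 0 0 0; -1 -0.7 0 0 0; -1 -1 0 0 0; -1 -1 0 0 0")

```text
time: 37.25
tool_pos: [636.7, -176.0, 76.1]
tcp_rot: [-0.478, 1.569, -0.405]
contact_force: [0.7, -0.3, -1.5]
grip_width: 66.2
```

```bash
python3 - <<'E'
from h import *
print(hpos());plan(hp(0.5,101,36),HY)
E
python3 look.py d6 scene 100 250 130 330 4
```

```text
[ 0.9 28.5 76.1]
t 37.25 at [ 636.7 -176.    76.1] jaw 4.2 q6 -0.46 grip 66.2 F [ 0.7 -0.3 -1.5]
shift [ 1.335  2.418 -0.022] turn -0.027  other 35.97
```

View pics/d6.png

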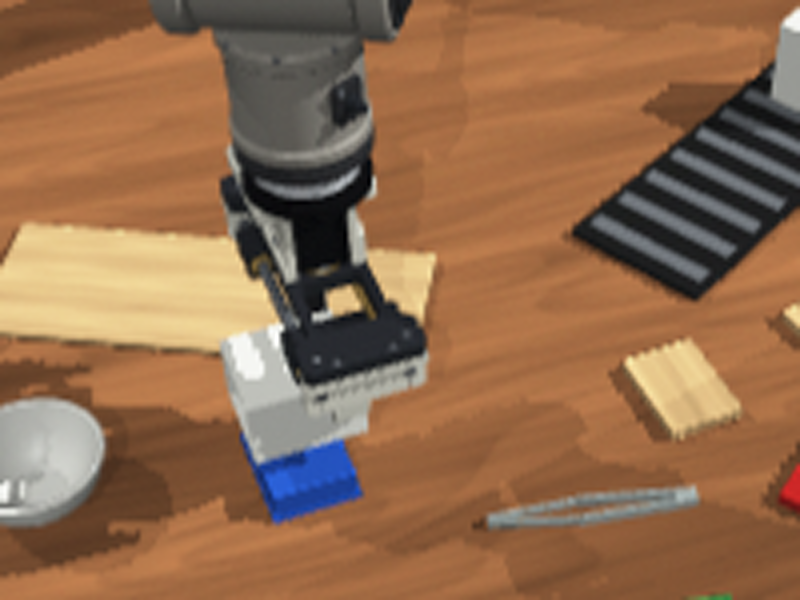

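send_rows(series="-1 0 0.5 0 0; -1 0 1.3 0 0; -1 0 2.1 0 0; -1 0.1 2.42 0 0; -1 0.5 2.42 0 0; -1 1 2.42 0 0; -1 1.33 2.42 0 0; -1 1.33 2.42 0 0")

```text
time: 38.3
tool_pos: [629.9, -103.8, 33.4]
tcp_rot: [2.834, 1.568, 2.906]
contact_force: [-0.4, -0.4, -3.4]
grip_width: 65.5
```

send_rows(series="-1 0 -0.1 0 0; -1 0 -0.2 0 0; -1 0 -0.3 0 0; -1 0 -0.4 0 0; -1 0 -0.43 0 0")

```text
time: 38.92
tool_pos: [631.6, -112.9, 35.8]
tcp_rot: [1.583, 1.566, 1.656]
contact_force: [-1.6, 14.8, 5.9]
grip_width: 65.6
```

```bash
python3 - <<'E'
from h import *
print(hpos(),get_obs()['contact_force'])
E
```

```text
[ 0.6 91.8 35.8] [-1.56491367 14.81856296  5.85320516]
```

send_rows(series="-1 -0.05 -0.1 0 0; -1 -0.18 -0.15 0 0; -1 -0.3 -0.22 0 0; -1 -0.42 -0.3 0 0; -1 -0.52 -0.38 0 0; -1 -0.6 -0.45 0 0; -1 -0.66 -0.52 0 0; -1 -0.66 -0.52 0 0")

```text
time: 39.92
tool_pos: [632.6, -129.9, 54.7]
tcp_rot: [1.79, 1.568, 1.862]
contact_force: [0.4, 7.0, -1.6]
grip_width: 65.7
```

```bash
python3 - <<'E'
from h import *
print(hpos(),get_obs()['contact_force'])
E
python3 look.py d7 scene 100 250 130 330 4
```

```text
[ 0.3 74.8 54.7] [ 0.37815719  7.01653749 -1.64541309]
```

View pics/d7.png

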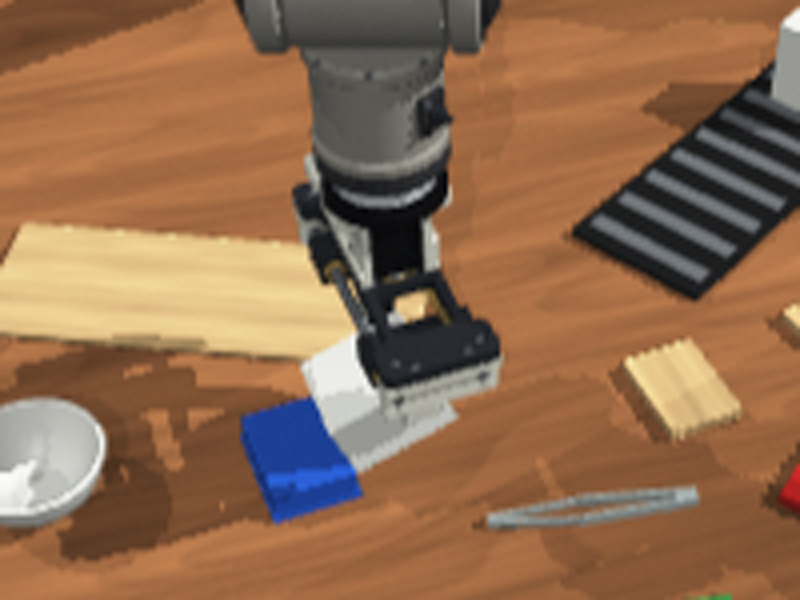

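send_rows(series="-1 -0.08 -0.15 0 0; -1 -0.16 -0.28 0 0; -1 -0.25 -0.4 0 0; -1 -0.32 -0.54 0 0; -1 -0.38 -0.68 0 0; -1 -0.44 -0.82 0 0; -1 -0.48 -0.96 0 0; -1 -0.5 -1.1 0 0")

```text
time: 40.98
tool_pos: [635.1, -162.5, 70.2]
tcp_rot: [1.676, 1.567, 1.749]
contact_force: [-0.4, 7.9, 2.3]
grip_width: 65.8
```

```bash
python3 - <<'E'
from h import *
print(hpos(),get_obs()['contact_force'])
E
python3 look.py d8 scene 100 250 130 330 4
```

```text
[ 0.3 42.1 70.2] [-0.39513911  7.87064325  2.3209566 ]
```

View pics/d8.png

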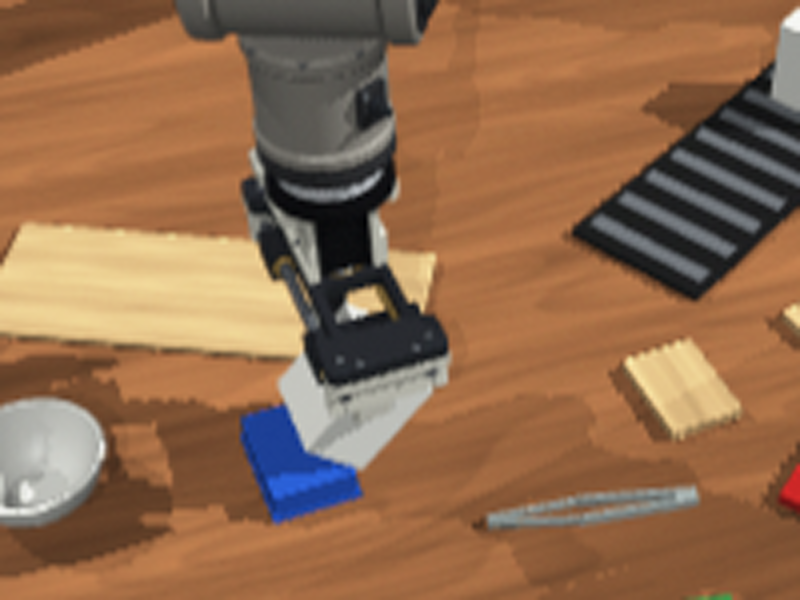

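send_rows(series="-1 -0.03 -0.2 0 0; -1 -0.05 -0.4 0 0; -1 -0.06 -0.6 0 0; -1 -0.05 -0.8 0 0; -1 -0.02 -1 0 0; -1 0.05 -1.2 0 0; -1 0.12 -1.35 0 0; -1 0.2 -1.35 0 0")

```text
time: 42.02
tool_pos: [638.7, -205.9, 66.6]
tcp_rot: [-0.708, 1.568, -0.636]
contact_force: [-6.6, -2.6, 17.4]
grip_width: 66.0
```

```bash
python3 - <<'E'
from h import *
print(hpos(),get_obs()['contact_force'])
E
python3 look.py d9 scene 100 250 130 330 4
```

```text
[ 0.6 -1.4 66.6] [-6.58381654 -2.64434689 17.43230928]
```

View pics/d9.png

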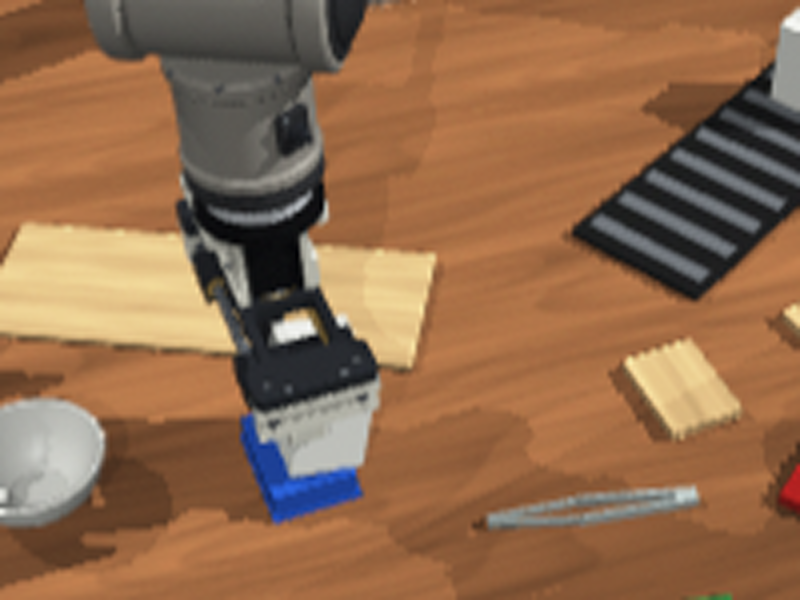

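send_rows(series="-1 -0.5 0 0 0; -1 -1.2 0.2 0 0; -1 -1.2 1.2 0.1 -0.5")

```text
time: 42.45
tool_pos: [639.8, -170.9, 102.6]
tcp_rot: [-0.593, 1.565, -0.478]
contact_force: [-0.3, 0.7, -1.9]
grip_width: 65.6
```

```bash
python3 - <<'E'
from h import *
plan(MC-MYv*56+[0,0,100],MY)
E
```

```text
t 42.45 at [ 639.8 -170.9  102.6] jaw 6.6 q6 -0.49 grip 65.6 F [-0.3  0.7 -1.9]
shift [ 0.03  12.068 -4.473] turn -5.084  other 30.92
```

send_rows(series="-1 0 1.2 -0.5 -0.7; -1 0 2.8 -1.1 -1.4; -1 0 4.5 -1.7 -2.1; -1 0 6.2 -2.3 -2.8; -1 0 8 -3 -3.5; -1 0 9.8 -3.6 -4.2; -1 0 11.2 -4.2 -5.08; -1 0 12 -4.47 -5.08")

```text
time: 43.45
tool_pos: [462.5, 174.9, 100.6]
tcp_rot: [-0.244, 1.57, 0.318]
contact_force: [-0.2, 0.1, -2.2]
grip_width: 66.0
```

```bash
python3 - <<'E'
from h import *
plan(MC-MYv*56+[0,0,50.6],MY)
E
```

```text
t 43.45 at [462.5 174.9 100.6] jaw 32.2 q6 -0.36 grip 66.0 F [-0.2  0.1 -2.2]
shift [ 1.666 -0.086  0.044] turn 0.045  other -35.95
```

send_rows(series="-1 0.5 -0.08 0.04 0; -1 1 -0.08 0.04 0; -1 1.4 -0.08 0.04 0; -1 1.6 -0.08 0.04 0; -1 1.7 -0.08 0.04 0; -1 1.78 -0.08 0.04 0; -1 1.78 -0.08 0.04 0")

```text
time: 44.32
tool_pos: [467.5, 169.0, 48.6]
tcp_rot: [-1.381, 1.567, -0.821]
contact_force: [-2.9, -14.7, 21.6]
grip_width: 65.9
```

send_rows(series="-1 -0.05 0 0 0; 1 -0.05 0 0 0; 1 -0.05 0 0 0; 1 -0.05 0 0 0; 1 -1 0 0 0; 1 -2.5 0 0 0; 1 -3 -1.5 0 0; 1 -3 -3.5 0 0")

```text
time: 45.32
tool_pos: [522.9, 82.8, 138.1]
tcp_rot: [-0.469, 1.567, 0.094]
contact_force: [0.9, 0.5, -0.2]
grip_width: 92.0
```

send_rows(series="1 0 -1.5 0 0; 1 0 -3 0 0; 1 0 -4.5 0 0; 1 0 -4.5 0 0")

```text
time: 45.82
tool_pos: [594.4, -34.3, 135.8]
tcp_rot: [-1.54, 1.57, -0.983]
contact_force: [-0.2, 1.1, -0.4]
grip_width: 91.8
```

```bash
python3 - <<'E'
from m0 import *
A=MC+MYv*107;B=MC-MYv*40
run({'pot1':[(A[0],A[1],8),(B[0],B[1],8)]})
for n in ('scene','top'): save(capture(n),'e1'+n)
E
```

```text
[185. 186. 181.] 0.95
  [226. 223. 219.] 0.55
pot1 2 [378.7 310.2] yaw 33.3 0.389
pot1 1 [377.4 310.5] yaw 33.1 0.045
pot1 1 [395.1 316.1] yaw 75.0 0.694
none
```

View pics/e1scene.png

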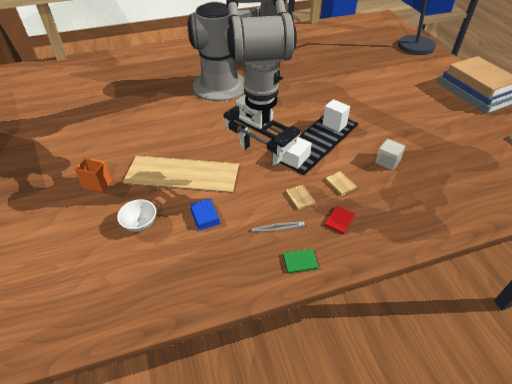

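View pics/e1top.png

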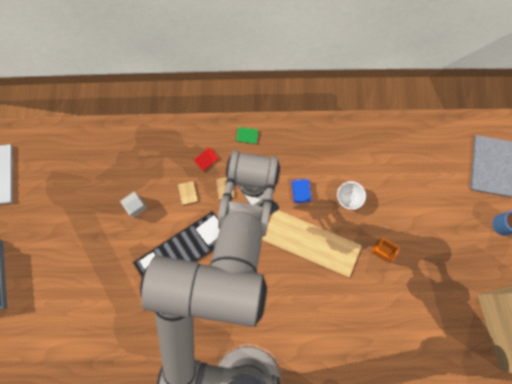

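```bash
python3 look.py e2 scene 80 230 220 420 4; python3 look.py e2t top 190 300 120 260 5
```

```text
(no output)
```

View pics/e2.png

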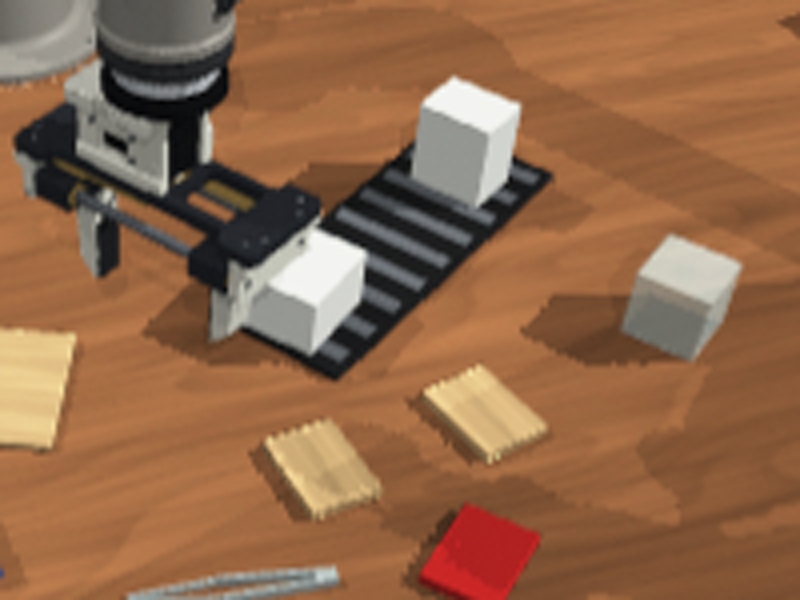

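View pics/e2t.png

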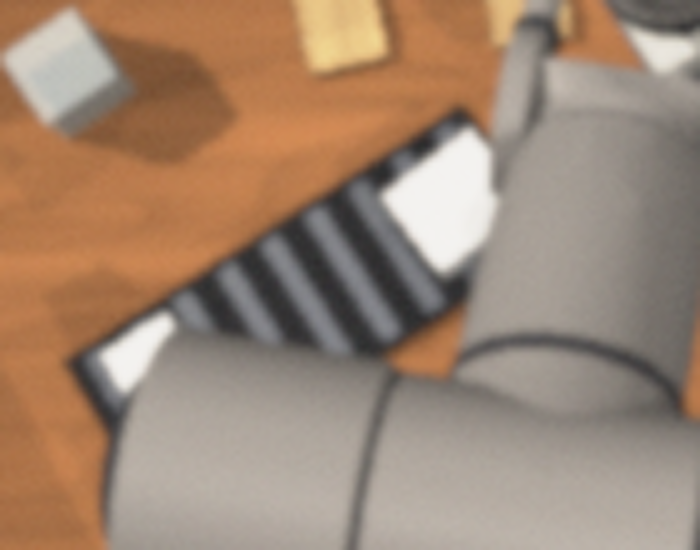

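The second pot was tipped onto its side as I retracted (white box at 300,290 in the crop, closed end towards the camera). I'll move clear and measure it.

send_rows(series="1 -1 -1 0 1; 1 -2 -3 -1 2; 1 -2 -5 -2 4; 1 -2 -6 -3 6; 1 -2 -6 -4 6")

```text
time: 46.85
tool_pos: [586.8, -251.1, 195.9]
tcp_rot: [-1.247, 1.57, -1.215]
contact_force: [-0.1, 0.9, -0.4]
grip_width: 91.9
```

```bash
python3 - <<'E'
from m0 import *
B=MC-MYv*100
run({'pot1':[(B[0],B[1],8,(66,76,50))]})
plan([0,0,0],0)
p=capture('scene'); save(p,'e3'); print([(d['score'],np.round(d['point'])) for d in place_of(p,'pot1')])
E
python3 look.py e3 scene 80 230 220 420 4; python3 look.py e3t top 190 300 120 260 5
```

```text
[203. 204. 200.] 0.66
  [234. 231. 228.] 0.79
pot1 2 [497.7 113.9] yaw 40.8 0.131
pot1 1 [497.4 114. ] yaw 39.0 0.053
pot1 1 [498.8 114.7] yaw 40.3 0.199
t 47.05 at [ 587.2 -247.7  196.7] jaw 2.0 q6 -0.56 grip 91.7 F [-0.5  0.3  0.2]
shift [  6.549   8.947 -19.269] turn 0.409  other -35.59
[(0.89, array([521.,  85.,  32.])), (0.85, array([378., 308.,  85.])), (0.59, array([ 416., -482.,    2.]))]
```

View pics/e3.png

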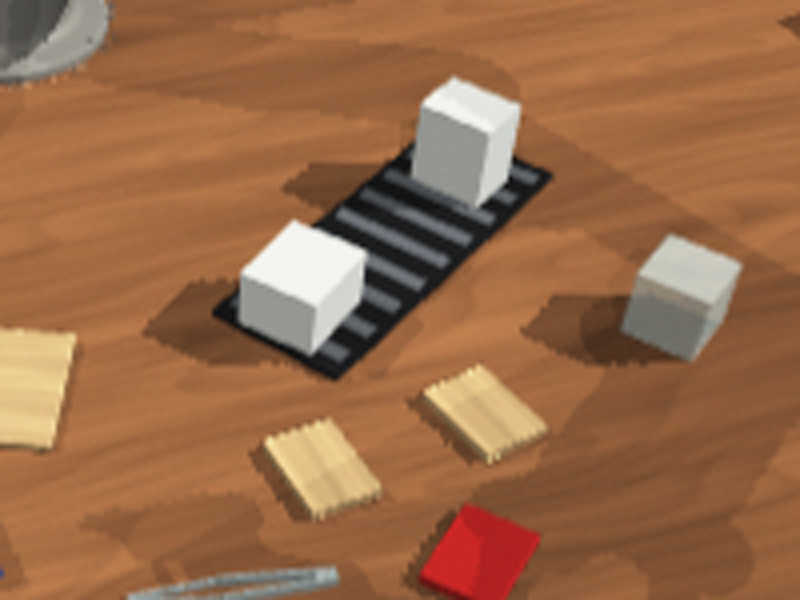

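View pics/e3t.png

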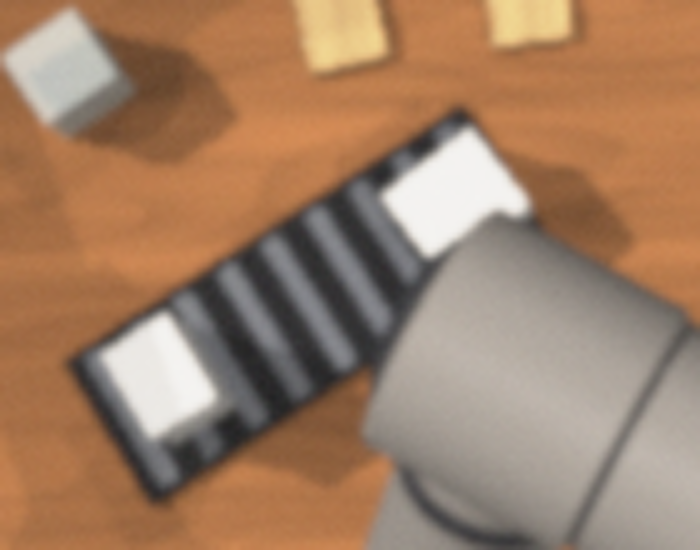

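```bash
python3 - <<'E'
from h import *
plan([513.9,93.8,130],np.radians(39.5))
E
```

```text
t 47.25 at [ 587.9 -246.8  196.5] jaw 2.2 q6 -0.56 grip 92.2 F [-0.7  0.3 -0.2]
shift [ 2.216 11.44  -2.036] turn -7.466  other 28.53
```

send_rows(series="1 0 1.5 -0.3 -1; 1 0 3.2 -0.6 -2; 1 0.3 5 -0.9 -3; 1 0.6 6.8 -1.2 -4; 1 1 8.6 -1.5 -5.2; 1 1.5 10.2 -1.8 -6.4; 1 2 11.44 -2.03 -7.46; 1 2.2 11.44 -2.03 -7.46")

```text
time: 48.25
tool_pos: [512.9, 95.8, 129.8]
tcp_rot: [2.233, 1.57, 2.925]
contact_force: [0.0, -0.5, 0.9]
grip_width: 92.0
```

```bash
python3 - <<'E'
from h import *
plan([513.9,93.8,29.5],np.radians(39.5))
E
python3 look.py e4 scene 80 230 220 420 3
```

```text
t 48.25 at [512.9  95.8 129.8] jaw 39.7 q6 -0.66 grip 92.0 F [ 0.  -0.5  0.9]
shift [ 3.342 -0.076 -0.015] turn 0.035  other -35.97
```

View pics/e4.png

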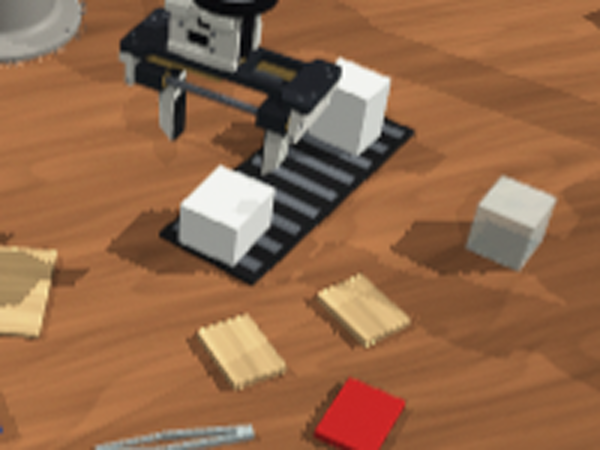

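send_rows(series="1 0.8 -0.08 0 0; 1 1.7 -0.08 0 0; 1 2.5 -0.08 0 0; 1 3.1 -0.08 0 0; 1 3.34 -0.08 0 0; 1 3.34 -0.08 0 0; -1 3.34 -0.08 0 0; -1 3.34 -0.08 0 0")

```text
time: 49.3
tool_pos: [516.0, 90.9, 30.9]
tcp_rot: [-0.735, 1.569, -0.048]
contact_force: [-0.5, 0.2, -0.3]
grip_width: 75.9
```

send_rows(series="-1 0 0 0 0; -1 0 0 0 0; -1 0 0 0 0; -1 -0.5 0 0 0; -1 -1.2 0 0 0; -1 -2 0 0 0; -1 -2.5 0 0 0; -1 -2.5 0 0 0")

```text
time: 50.3
tool_pos: [516.1, 90.9, 106.3]
tcp_rot: [-0.698, 1.569, -0.011]
contact_force: [-1.1, -0.1, -2.6]
grip_width: 66.1
```

```bash
python3 - <<'E'
from h import *
plan(hp(0,112,104),np.radians(-175.7))
E
python3 look.py e5 scene 80 230 220 420 3
```

```text
t 50.3 at [516.1  90.9 106.3] jaw 39.4 q6 -0.66 grip 66.1 F [-1.1 -0.1 -2.6]
shift [ 0.084 -7.134 -0.962] turn 7.014  other -28.99
```

View pics/e5.png

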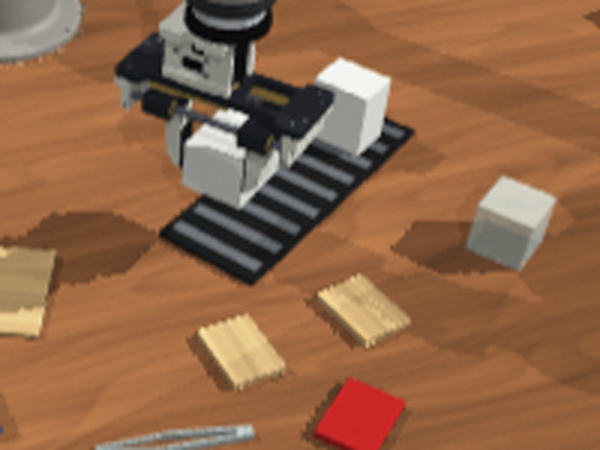

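send_rows(series="-1 -0.2 -1 -0.1 2; -1 -0.2 -2 -0.3 4; -1 -0.2 -3 -0.4 6; -1 -0.2 -4 -0.6 8; -1 -0.2 -5 -0.7 10; -1 -0.2 -6 -0.8 12; -1 -0.2 -7.1 -0.96 14; -1 -0.2 -7.1 -0.96 16")

```text
time: 51.35
tool_pos: [628.4, -94.2, 109.3]
tcp_rot: [-2.399, 1.569, -3.116]
contact_force: [-0.4, 1.0, -3.4]
grip_width: 66.1
```

send_rows(series="-1 0 0 0 2; -1 0 0 0 4; -1 0 0 0 6; -1 0 0 0 8; -1 0 0 0 10; -1 0 0 0 12; -1 0 0 0 14; -1 0 0 0 16")

```text
time: 52.35
tool_pos: [627.4, -91.8, 109.4]
tcp_rot: [-1.288, 1.568, 2.884]
contact_force: [-0.7, -0.6, -1.7]
grip_width: 65.9
```

```bash
python3 - <<'E'
from h import *
plan(hp(0,112,104),np.radians(-175.7)); print(hpos())
E
```

```text
t 52.35 at [627.4 -91.8 109.4] jaw -121.0 q6 1.85 grip 65.9 F [-0.7 -0.6 -1.7]
shift [ 0.181  0.078 -0.007] turn 10.946  other -25.05
[ -2.  113.2 109.4]
```

send_rows(series="-1 0 0 0 2; -1 0 0 0 4; -1 0 0 0 6; -1 0 0 0 8; -1 0 0 0 10; -1 0 0 0 10.95; -1 0 0 0 10.95")

```text
time: 53.22
tool_pos: [627.6, -91.9, 109.7]
tcp_rot: [-0.348, 1.568, 2.875]
contact_force: [0.6, 0.2, -2.3]
grip_width: 66.0
```

```bash
python3 - <<'E'
from h import *
plan(hp(0,104,36),np.radians(-175.7)); print(hpos())
E
python3 look.py e6 scene 80 250 130 330 4
```

```text
t 53.23 at [627.6 -91.9 109.7] jaw -175.3 q6 2.79 grip 66.0 F [ 0.6  0.2 -2.3]
shift [ 2.458  0.306 -0.066] turn 0.071  other -35.93
[ -1.9 113.1 109.7]
```

View pics/e6.png

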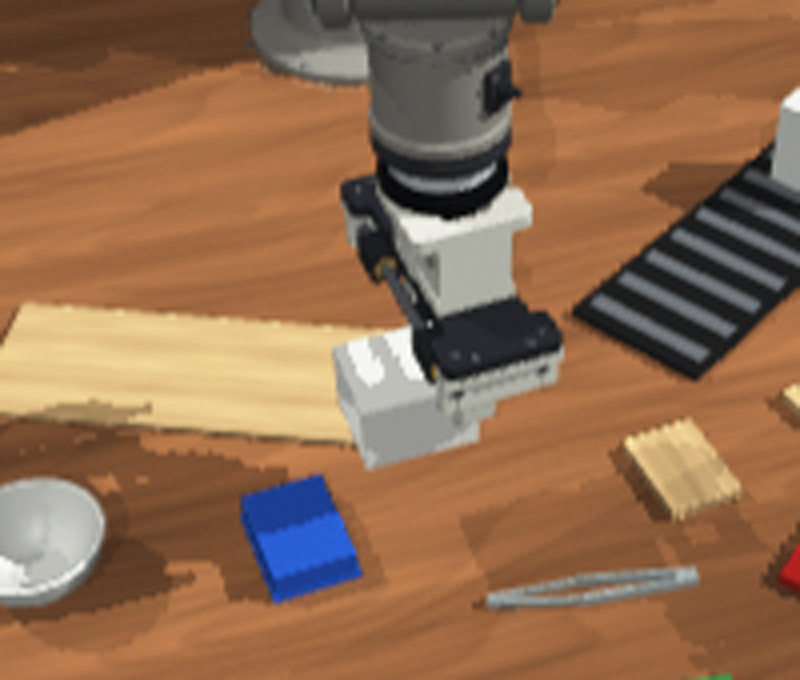

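send_rows(series="-1 0.6 0.1 -0.06 0; -1 1.3 0.2 -0.06 0; -1 1.9 0.3 -0.06 0; -1 2.3 0.3 -0.06 0; -1 2.46 0.3 -0.06 0; -1 2.46 0.3 -0.06 0")

```text
time: 54.02
tool_pos: [630.9, -100.8, 37.3]
tcp_rot: [1.926, 1.571, -1.135]
contact_force: [-0.9, -0.5, -2.5]
grip_width: 66.4
```

send_rows(series="-1 0 0.1 0 0; -1 0 0.2 0 0; -1 0 0.3 0 0; -1 0 0.4 0 0; -1 0 0.43 0 0")

```text
time: 54.65
tool_pos: [630.7, -108.7, 38.1]
tcp_rot: [-1.263, 1.563, 1.96]
contact_force: [-4.9, 20.3, 7.6]
grip_width: 65.9
```

```bash
python3 - <<'E'
from h import *
print(hpos(),get_obs()['contact_force'])
E
python3 look.py e7 scene 100 250 130 330 4
```

```text
[-0.  96.1 38.1] [-4.92026407 20.26761384  7.567772  ]
```

View pics/e7.png

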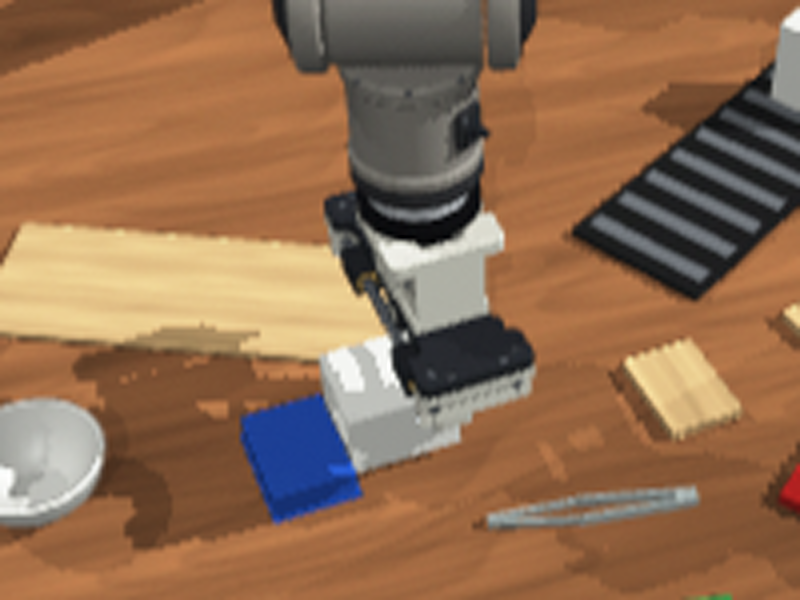

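send_rows(series="-1 -0.05 0.1 0 0; -1 -0.18 0.15 0 0; -1 -0.3 0.22 0 0; -1 -0.42 0.3 0 0; -1 -0.53 0.38 0 0; -1 -0.63 0.45 0 0; -1 -0.7 0.52 0 0; -1 -0.7 0.52 0 0")

```text
time: 55.7
tool_pos: [631.9, -127.6, 58.2]
tcp_rot: [-0.881, 1.566, 2.341]
contact_force: [-2.4, 6.1, -2.9]
grip_width: 65.8
```

```bash
python3 - <<'E'
from h import *
print(hpos(),get_obs()['contact_force'])
E
python3 look.py e8 scene 100 250 130 330 4
```

```text
[-0.3 77.2 58.2] [-2.40933822  6.14121499 -2.88640158]
```

View pics/e8.png

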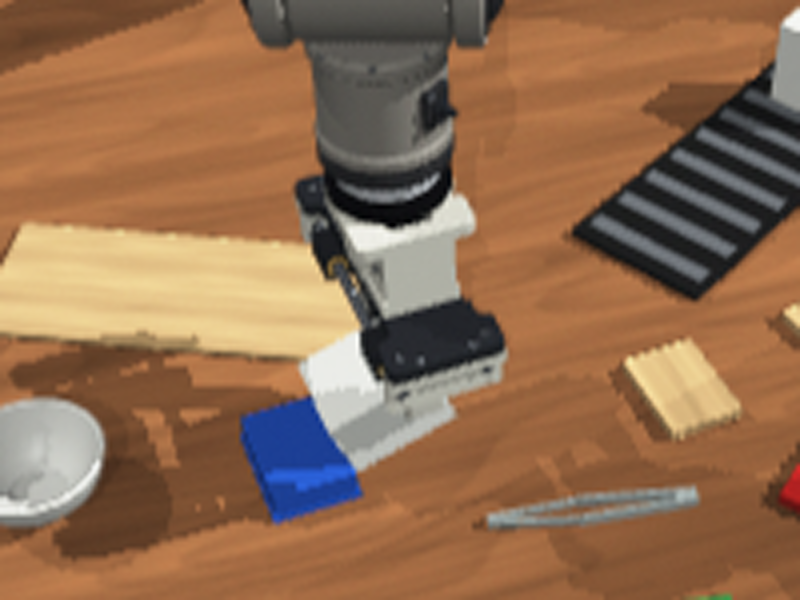

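send_rows(series="-1 -0.08 0.15 0 0; -1 -0.16 0.28 0 0; -1 -0.25 0.4 0 0; -1 -0.33 0.54 0 0; -1 -0.4 0.68 0 0; -1 -0.46 0.82 0 0; -1 -0.5 0.96 0 0; -1 -0.53 1.12 0 0")

```text
time: 56.75
tool_pos: [635.0, -160.9, 74.6]
tcp_rot: [-1.108, 1.567, 2.114]
contact_force: [-2.8, 7.2, 0.9]
grip_width: 65.8
```

send_rows(series="-1 -0.03 0.2 0 0; -1 -0.05 0.4 0 0; -1 -0.06 0.6 0 0; -1 -0.05 0.8 0 0; -1 -0.02 1 0 0; -1 0.05 1.2 0 0; -1 0.1 1.35 0 0; -1 0.16 1.35 0 0")

```text
time: 57.75
tool_pos: [639.2, -204.2, 71.6]
tcp_rot: [2.114, 1.569, -0.947]
contact_force: [-5.9, 0.0, 14.6]
grip_width: 65.7
```

```bash
python3 - <<'E'
from h import *
print(hpos(),get_obs()['contact_force'])
E
python3 look.py e9 scene 100 250 130 330 4
```

```text
[ 1.3  0.2 71.6] [-5.90893142  0.02842502 14.59011453]
```

View pics/e9.png

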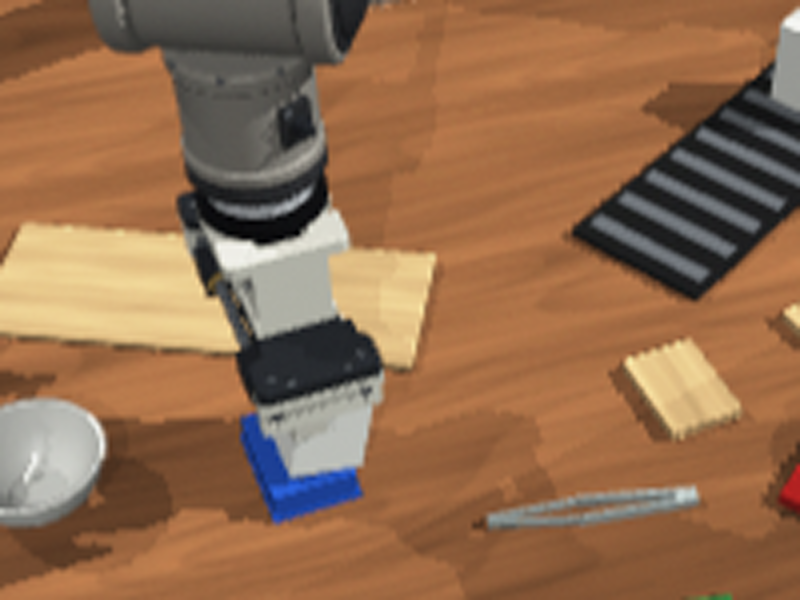

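send_rows(series="-1 -0.5 0 0 0; -1 -1.2 -0.2 0 0; -1 -1.2 -1.2 0.1 -0.5")

```text
time: 58.18
tool_pos: [634.8, -169.6, 108.2]
tcp_rot: [2.517, 1.564, -0.502]
contact_force: [0.6, 0.9, -2.3]
grip_width: 65.7
```

```bash
python3 - <<'E'
from h import *
plan(MC-MYv*50+[0,0,100],np.radians(-148))
E
```

```text
t 58.17 at [ 634.8 -169.6  108.2] jaw -173.0 q6 2.64 grip 65.7 F [ 0.6  0.9 -2.3]
shift [  0.204 -12.224   4.301] turn -4.993  other 31.01
```

send_rows(series="-1 0 -1.2 0.4 -0.7; -1 0 -2.8 1 -1.4; -1 0 -4.5 1.6 -2.1; -1 0 -6.2 2.2 -2.8; -1 0 -8 2.8 -3.5; -1 0 -9.8 3.4 -4.2; -1 0 -11.2 4 -5; -1 0 -12.2 4.3 -5")

```text
time: 59.18
tool_pos: [459.2, 181.3, 106.3]
tcp_rot: [2.653, 1.569, 0.074]
contact_force: [0.7, 0.1, -1.8]
grip_width: 65.5
```

```bash
python3 - <<'E'
from h import *
plan(MC-MYv*50+[0,0,56.5],np.radians(-148))
E
```

```text
t 59.17 at [459.2 181.3 106.3] jaw -147.8 q6 2.8 grip 65.5 F [ 0.7  0.1 -1.8]
shift [ 1.66   0.126 -0.022] turn 0.048  other -35.95
```

send_rows(series="-1 0.5 0.13 0 0; -1 1 0.13 0 0; -1 1.4 0.13 0 0; -1 1.6 0.13 0 0; -1 1.65 0.13 0 0; -1 1.65 0.13 0 0")

```text
time: 59.92
tool_pos: [462.0, 175.1, 56.7]
tcp_rot: [0.749, 1.569, -1.832]
contact_force: [-3.1, -5.0, 8.8]
grip_width: 65.3
```

```bash
python3 - <<'E'
from h import *
plan(MC-MYv*50+[0,0,55.6],np.radians(-148))
E
python3 look.py f1 scene 100 200 260 380 6
```

```text
t 59.92 at [462.  175.1  56.7] jaw -147.9 q6 2.79 grip 65.3 F [-3.1 -5.   8.8]
shift [ 0.038 -0.097 -0.057] turn 0.019  other -35.98
```

View pics/f1.png

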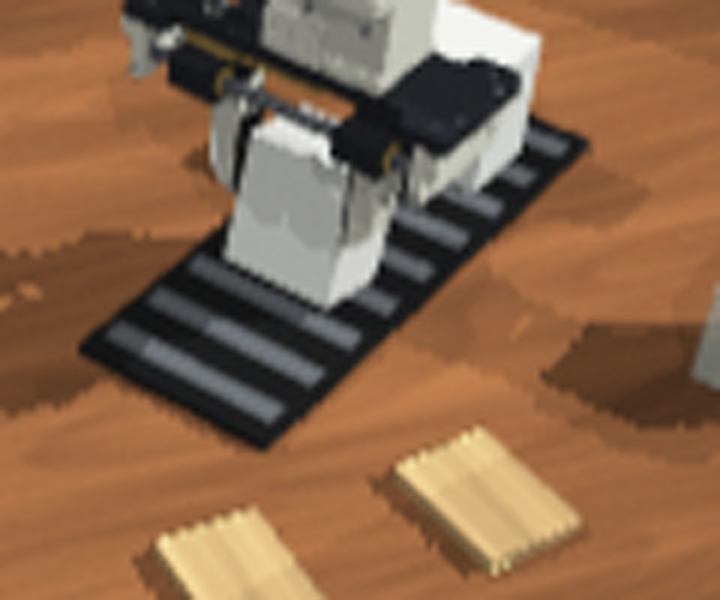

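send_rows(series="-1 0.05 0 0 0; -1 0.1 0 0 0; -1 0.15 0 0 0; -1 0.2 0 0 0; -1 0.2 0 0 0")

```text
time: 60.6
tool_pos: [463.8, 173.4, 53.0]
tcp_rot: [1.82, 1.565, -0.761]
contact_force: [-3.4, -18.2, 28.8]
grip_width: 65.7
```

```bash
python3 look.py f2 scene 100 200 260 380 6
```

```text
(no output)
```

View pics/f2.png

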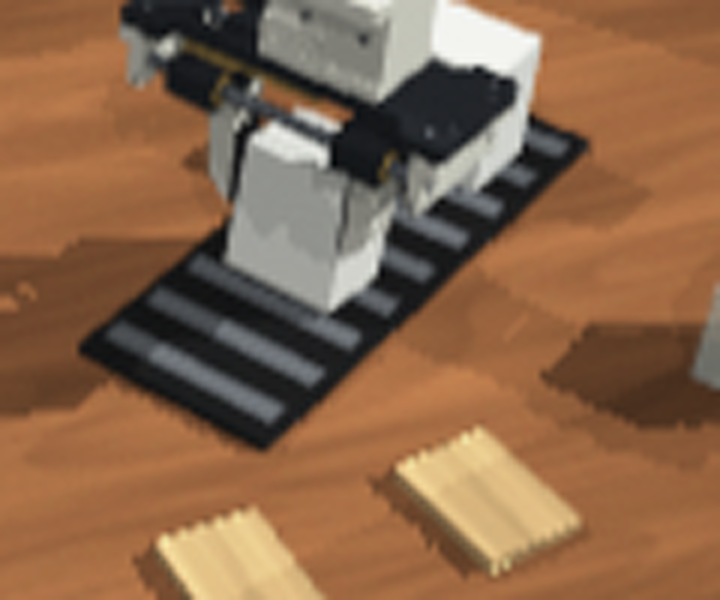

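send_rows(series="-1 -0.1 0 0 0; -1 -0.15 0 0 0; 0.7 -0.15 0 0 0; 1 -0.15 0 0 0; 1 -0.15 0 0 0; 1 -0.15 0 0 0; 1 -0.15 0 0 0")

```text
time: 61.52
tool_pos: [461.9, 176.5, 54.5]
tcp_rot: [1.196, 1.571, -1.385]
contact_force: [-0.3, -0.2, 1.1]
grip_width: 91.9
```

```bash
python3 look.py f3 scene 100 200 260 380 6; python3 -c "
from h import *
plan(MC-MYv*50+[0,0,56.5],np.radians(-148))"
```

```text
t 61.58 at [461.9 176.4  54.5] jaw -147.9 q6 2.79 grip 92.0 F [ 0.1  0.1 -0.8]
shift [-0.067 -0.058 -0.036] turn 0.024  other -35.98
```

View pics/f3.png

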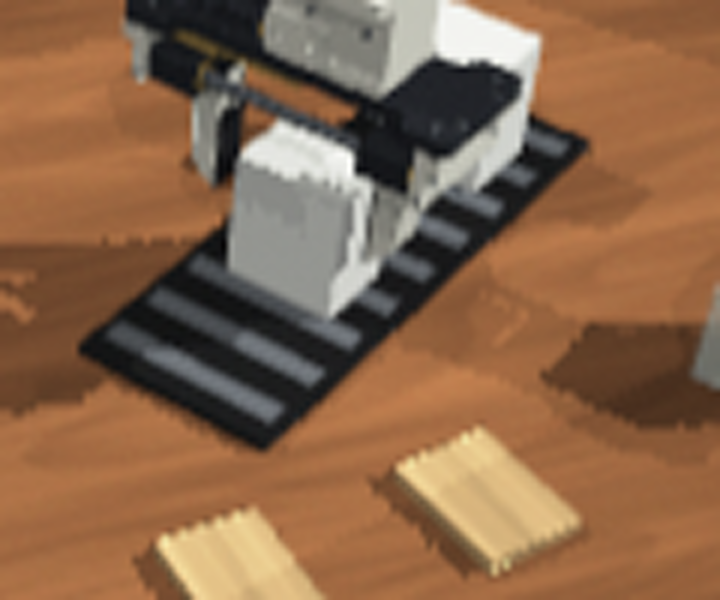

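send_rows(series="1 -0.5 0 0 0; 1 -1.2 0 0 0; 1 -2 0 0 0; 1 -3 0 0 0; 1 -4 0 0 0; 1 -4.5 0 0 0; 1 -4.5 0 0 0")

```text
time: 62.45
tool_pos: [462.6, 176.6, 191.4]
tcp_rot: [2.765, 1.567, 0.184]
contact_force: [-0.1, -0.6, -0.1]
grip_width: 92.0
```

send_rows(series="1 0 1.5 0 -1.5; 1 0 3 0 -3.5; 1 0 4.5 0 -5.5; 1 0 6 0 -7.5; 1 0 7.5 0 -9.5; 1 0 9 0 -11.5; 1 0 9 0 -13.5; 1 0 9 0 -15.5")

```text
time: 63.45
tool_pos: [605.1, -53.0, 188.3]
tcp_rot: [-2.127, 1.569, 2.932]
contact_force: [0.5, -0.4, 0.4]
grip_width: 91.6
```

```bash
python3 - <<'E'
from m0 import *
A=MC+MYv*107;B=MC-MYv*33
run({'pot1':[(A[0],A[1],8),(B[0],B[1],8)],'lid1':[(639,203,0),(655,67,0)],'holder':[(638,-204,0)],'mat':[(435,221,0)]})
for n in ('scene','top'): save(capture(n),'f4'+n)
plan([0,0,0])
E
```

```text
[238. 236. 233.] 0.68
pot1 1 [391.  316.2] yaw 74.7 0.646
pot1 1 [391.  316.2] yaw 74.7 0.646
  [185. 187. 182.] 0.86
  [220. 218. 215.] 0.76
pot1 2 [455.3 184.5] yaw 31.6 0.076
pot1 1 [457.4 185.6] yaw 32.5 0.069
pot1 1 [454.5 183.5] yaw 33.1 0.059
  [208. 175. 122.] 0.62
  [228. 192. 131.] 0.64
lid1 2 [639.9 201.8] yaw 13.1 0.145
lid1 1 [640.1 203.5] yaw 10.9 0.102
lid1 1 [639.7 200.3] yaw 15.7 0.16
  [213. 180. 125.] 0.91
lid1 1 [654.8  68.7] yaw 5.4 0.083
lid1 1 [654.8  68.7] yaw 5.4 0.083
  [ 41.  84. 187.] 0.55
  [ 64. 106. 198.] 0.55
holder 2 [ 639.3 -205.1] yaw 5.3 0.09
holder 1 [ 640.8 -205.3] yaw 5.8 0.044
holder 1 [ 636.8 -203.4] yaw 5.1 0.089
  [57. 56. 56.] 0.71
  [90. 87. 87.] 0.58
mat 2 [435.6 221.1] yaw 32.3 0.434
mat 1 [436.3 222. ] yaw 32.6 0.397
mat 1 [434.9 219.8] yaw 31.8 0.465
t 64.05 at [605.4 -52.2 189.6] jaw -70.4 q6 1.02 grip 91.8 F [-0.1  0.4 -0.2]
shift [  6.317 -18.429  -8.407] turn 0  other 0
```

View pics/f4scene.png

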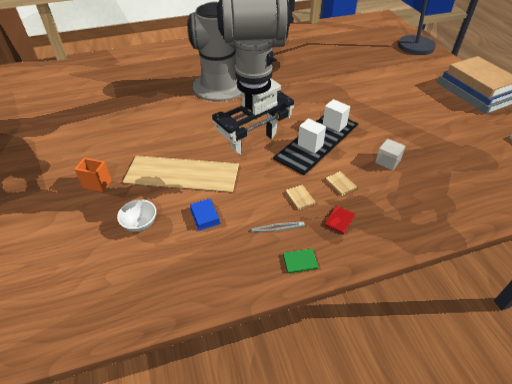

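View pics/f4top.png

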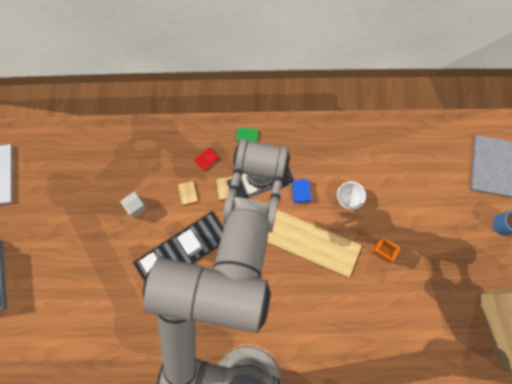

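```bash
cat > hold.py <<'E'
from h import *
import math
def blue(p):
    h=cv2.cvtColor(p['pixels'],cv2.COLOR_RGB2HSV); return ((h[...,0]>105)&(h[...,0]<125)&(h[...,1]>120))
def near(m,p,X,r=26):
    c=proj(p,[X])[0]; yy,xx=np.mgrid[:384,:512]; return (m&(np.hypot(xx-c[0],yy-c[1])<r))
E
python3 - <<'E'
from hold import *
for n in('scene','top'):
    p=capture(n); q=dict(p); 
    for src in ('live','init'):
        if src=='init': q['pixels']=cv2.imread(f'pics/{n}0.png')[:,:,::-1].copy()
        m=near(blue(q),p,[638,-204,12]).astype(np.float32)
        r=fit([(p,m)],D['holder'],638,-204,0,np.radians(5)); print(n,src,m.sum(),np.round(r[:2],1),round(math.degrees(r[2]),1),round(r[3],3))
        h=cv2.cvtColor(q['pixels'],cv2.COLOR_RGB2HSV); w=(h[...,0]>12)&(h[...,0]<28)&(h[...,1]>70)&(h[...,1]<165)&(h[...,2]>150)
        for X in((640,202),(655,67)):
            m=near(w,p,[*X,5],18).astype(np.float32)
            m=cv2.morphologyEx(cv2.morphologyEx(m,cv2.MORPH_OPEN,np.ones((3,3))),cv2.MORPH_CLOSE,np.ones((3,3)))
            r=fit([(p,m)],D['lid'],*X,0,np.radians(8)); print('  lid',m.sum(),np.round(r[:2],1),round(math.degrees(r[2]),1),round(r[3],3))
E
```

```text
scene live 627.0 [ 638.7 -205.3] 3.6 0.047
  lid 414.0 [635.1 207.5] 9.3 0.092
  lid 452.0 [650.9  72.5] 6.4 0.101
scene init 627.0 [ 638.7 -205.3] 3.6 0.047
  lid 420.0 [634.6 207.4] 13.2 0.113
  lid 456.0 [650.9  72.4] 6.4 0.101
top live 355.0 [ 638.6 -206. ] 4.2 0.096
  lid 662.0 [638.3 215.6] -1.8 0.468
  lid 468.0 [666.1  83.3] -2.6 0.331
top init 356.0 [ 638.6 -206. ] 4.2 0.094
  lid 774.0 [643.4 204.5] 2.9 0.545
  lid 689.0 [652.2  64.6] 20.1 0.496
```

```bash
python3 - <<'E'
from h import *
plan([655.4,67.5,60],np.radians(-84.2))
E
```

```text
t 64.15 at [605.5 -52.2 189.6] jaw -70.4 q6 1.02 grip 92.0 F [-0.   0.1  0.7]
shift [ 4.318  2.907 -3.202] turn 2.76  other -33.24
```

send_rows(series="1 0.5 1 -1.1 1; 1 1.2 2 -2.2 2; 1 2.2 2.9 -3.2 2.76; 1 3.2 2.9 -3.2 2.76; 1 4.1 2.9 -3.2 2.76; 1 4.3 2.9 -3.2 2.76; 1 4.3 2.9 -3.2 2.76")

```text
time: 65.03
tool_pos: [655.4, 67.2, 60.9]
tcp_rot: [1.249, 1.57, -0.221]
contact_force: [0.8, -0.2, 0.1]
grip_width: 91.9
```

```bash
python3 - <<'E'
from h import *
plan([655.4,67.5,3],np.radians(-84.2))
E
python3 look.py g1 scene 120 270 200 400 4
```

```text
t 65.03 at [655.4  67.2  60.9] jaw -84.2 q6 1.46 grip 91.9 F [ 0.8 -0.2  0.1]
shift [ 1.929 -0.    -0.009] turn -0.001  other 36.0
```

View pics/g1.png

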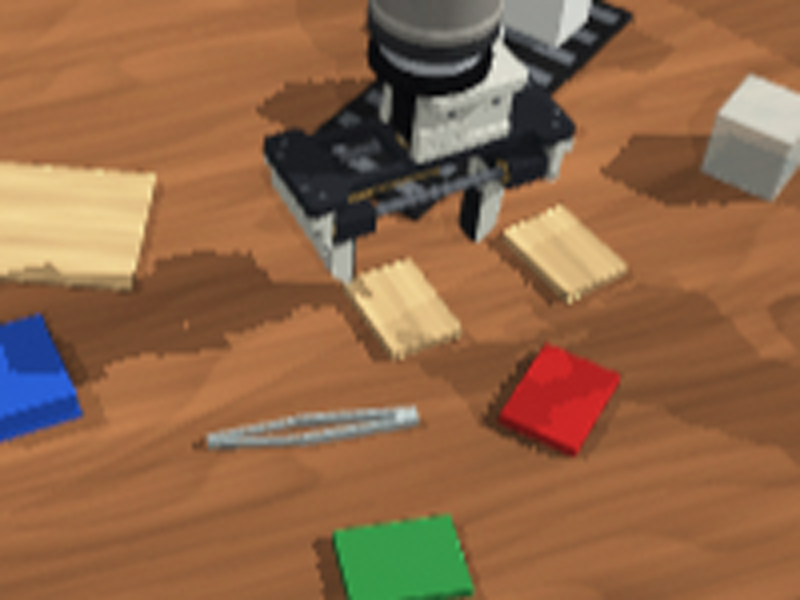

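Jaws straddle the nearer lid (400,310). Going down and closing.

send_rows(series="1 0.6 0 0 0; 1 1.2 0 0 0; 1 1.6 0 0 0; 1 1.85 0 0 0; 1 1.92 0 0 0; 1 1.92 0 0 0; -1 1.92 0 0 0; -1 1.92 0 0 0")

```text
time: 66.08
tool_pos: [655.4, 67.4, 3.4]
tcp_rot: [1.366, 1.57, -0.103]
contact_force: [-0.2, -0.1, -0.8]
grip_width: 76.2
```

send_rows(series="-1 0 0 0 0; -1 0 0 0 0; -1 0 0 0 0; -1 0 0 0 0; -1 -0.5 0 0 0; -1 -1.2 0 0 0; -1 -2 0 0 0; -1 -2 0 0 0")

```text
time: 67.08
tool_pos: [656.9, 67.4, 65.9]
tcp_rot: [1.433, 1.565, -0.036]
contact_force: [-0.1, -0.0, -1.3]
grip_width: 55.3
```

```bash
python3 - <<'E'
from h import *
plan([638.6,-205.4,70],np.radians(4.1-90))
E
python3 look.py g2 scene 120 270 200 400 4
```

```text
t 67.08 at [656.9  67.4  65.9] jaw -84.2 q6 1.46 grip 55.3 F [-0.1 -0.  -1.3]
shift [-0.14  -1.527  8.984] turn 0.344  other -35.66
```

View pics/g2.png

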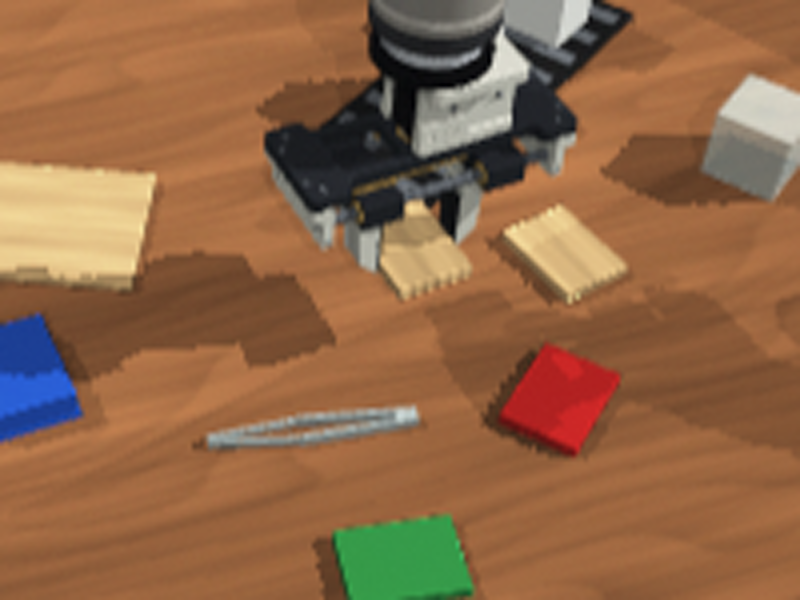

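send_rows(series="-1 -0.2 -0.2 1 0; -1 -0.2 -0.5 2.5 0.1; -1 -0.2 -0.7 4 0.2; -1 -0.2 -1 5.5 0.3; -1 -0.2 -1.3 7 0.34; -1 -0.2 -1.5 8.3 0.34; -1 -0.2 -1.53 8.98 0.34; -1 -0.15 -1.53 8.98 0.34")

```text
time: 68.12
tool_pos: [636.6, -206.0, 66.7]
tcp_rot: [-2.319, 1.57, 2.463]
contact_force: [0.1, 0.2, -0.3]
grip_width: 55.8
```

```bash
python3 - <<'E'
from h import *
plan([638.6,-205.4,34],np.radians(4.1-90))
E
python3 look.py g3 scene 130 250 130 290 5
```

```text
t 68.12 at [ 636.6 -206.    66.7] jaw -86.0 q6 1.07 grip 55.8 F [ 0.1  0.2 -0.3]
shift [ 1.09   0.067 -0.016] turn -0.018  other 35.98
```

View pics/g3.png

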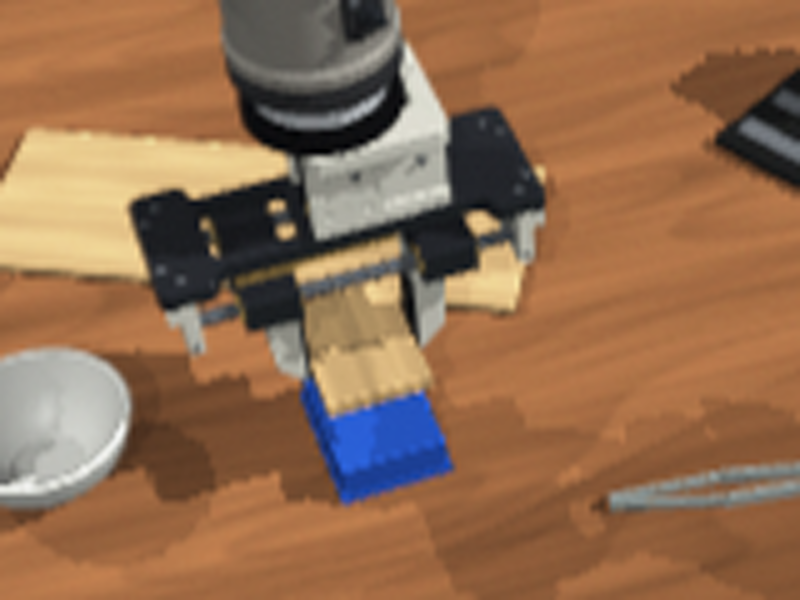

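send_rows(series="-1 0.4 0.06 -0.02 0; -1 0.8 0.06 -0.02 0; -1 1.1 0.06 -0.02 0; -1 1.25 0.06 -0.02 0; -1 1.32 0.06 -0.02 0; -1 1.33 0.06 -0.02 0; -1 1.33 0.06 -0.02 0")

```text
time: 69.05
tool_pos: [638.8, -204.7, 27.9]
tcp_rot: [0.972, 1.57, -0.527]
contact_force: [-0.9, 0.3, -0.0]
grip_width: 55.9
```

```bash
python3 - <<'E'
from h import *
plan([638.6,-205.4,27.4],np.radians(4.1-90))
E
python3 look.py g4 scene 130 250 130 290 5
```

```text
t 69.05 at [ 638.8 -204.7   27.9] jaw -85.9 q6 1.07 grip 55.9 F [-0.9  0.3 -0. ]
shift [ 0.018 -0.007  0.022] turn 0.002  other -36.0
```

View pics/g4.png

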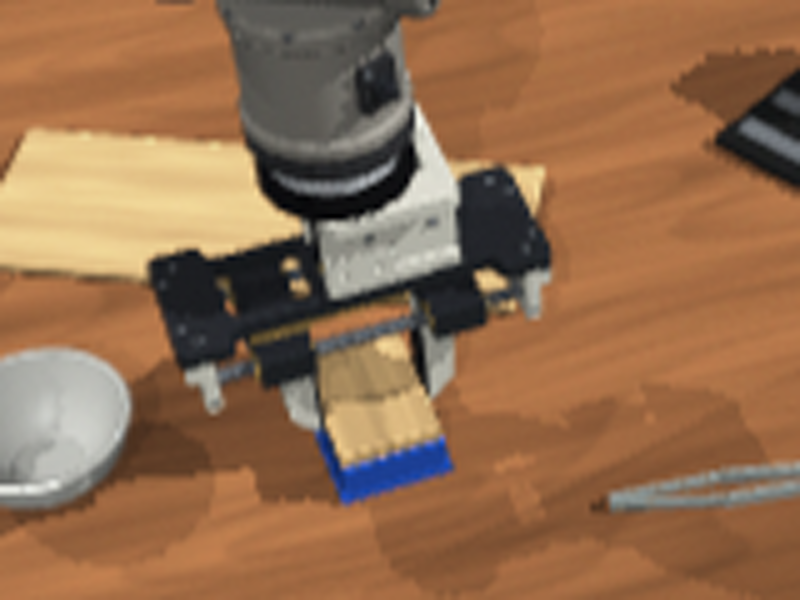

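Well aligned, though it may sit half a millimetre high. I'll lower it slightly, release, go straight up and measure.

send_rows(series="-1 0.03 0 0.02 0; -1 0.05 0 0.02 0; 0.6 0.05 0 0.02 0; 1 0.03 0 0.02 0; 1 0 0 0.02 0; 1 -0.6 0 0 0; 1 -1.5 0 0 0; 1 -2.5 0 0 0")

```text
time: 70.1
tool_pos: [638.6, -204.6, 104.4]
tcp_rot: [0.988, 1.57, -0.511]
contact_force: [0.8, -0.1, -0.0]
grip_width: 91.6
```

send_rows(series="1 -1 0 -1 0; 1 -1.5 0 -3 0; 1 -1.5 0 -5 0; 1 -1.5 0 -7 0; 1 -1.5 0.2 -9 0; 1 -1.5 0.3 -11 0; 1 -1.5 0.4 -13 0")

```text
time: 70.97
tool_pos: [622.6, 187.3, 149.2]
tcp_rot: [1.607, 1.569, 0.108]
contact_force: [0.5, 0.2, 0.3]
grip_width: 91.9
```

```bash
cat > lidchk.py <<'E'
from hold import *
import sys
z=float(sys.argv[1])
for n in('scene','top'):
    p=capture(n)
    mm=masks(p,'lid1'); c=proj(p,[[638.6,-205,z+5]])[0]
    b=[m for m in mm if np.hypot(*(m[3]-c))<10]
    if b:
        print(n,b[0][2],b[0][0],end=' '); r=fit([(p,b[0][1].astype(np.float32))],D['lid'],638.6,-205,z,np.radians(4)); print('lid',np.round(r[:2],1),round(math.degrees(r[2]),1),round(r[3],3))
    r=[p,p]; c0,r0=int(c[0])-30,int(c[1])-25
    im=cv2.resize(p['pixels'][r0:r0+50,c0:c0+60],None,fx=10,fy=10,interpolation=cv2.INTER_CUBIC)[:,:,::-1].copy()
    cv2.imwrite(f'pics/{sys.argv[2]}{n}.png',im)
E
python3 lidchk.py 24 g5; python3 -c "
from h import *
plan([640.2,201.5,60],np.radians(13-90))"
```

```text
scene [216. 187. 136.] 0.79 lid [ 640.4 -205.3] 3.1 0.059
top [230. 198. 139.] 0.62 lid [ 638.1 -206.7] 4.6 0.099
t 71.17 at [622.4 186.5 148.5] jaw -85.7 q6 1.67 grip 91.5 F [-0.5 -1.4  0.5]
shift [ 2.952  0.624 -0.454] turn -1.745  other 34.25
```

View pics/g5scene.png

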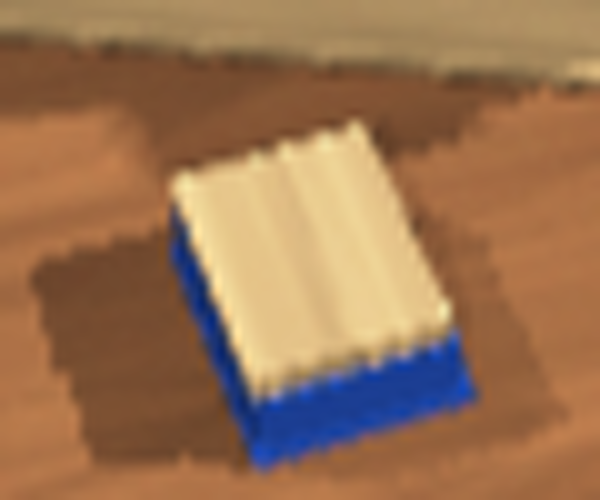

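View pics/g5top.png

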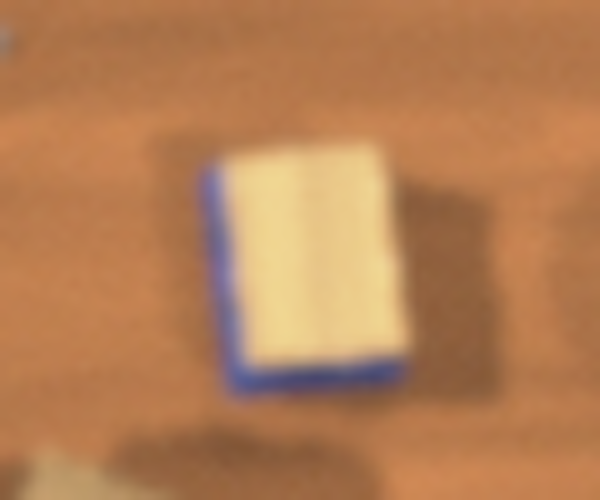

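```bash
python3 - <<'E'
from hold import *
def cc(x,y,z,a,d):
    c=corners(x,y,z,np.radians(a),d); # order sx,sy,sz -> box order for overlay
    return c[[0,2,3,1,4,6,7,5]]
for n in('top','scene'):
    p=capture(n); c=proj(p,[[638.6,-205,29]])[0]; c0,r0=int(c[0])-30,int(c[1])-25
    # joint fit: blue+lid union silhouette vs holder box + lid
    overlay(p,[cc(638.6,-205.4,0,4.1,D['holder']),cc(638.6,-205.4,24,4.1,D['lid'])],'g6'+n,r0,r0+50,c0,c0+60,12)
E
```

```text
(no output)
```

View pics/g6top.png

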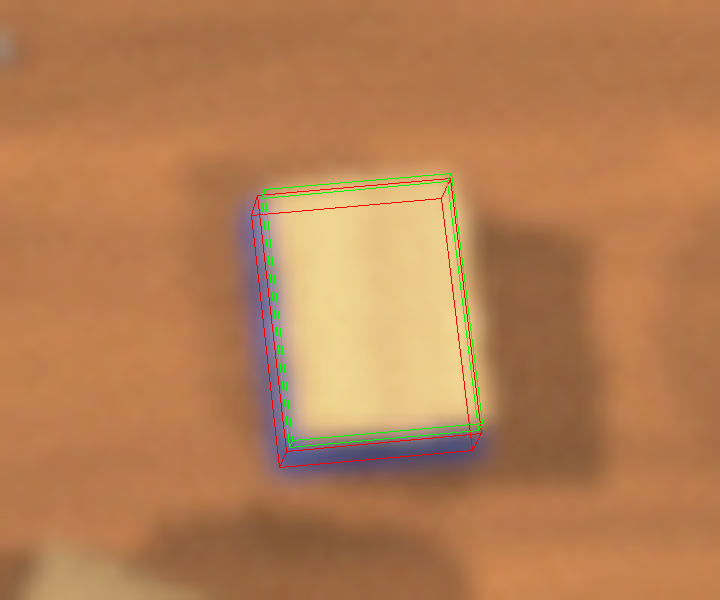

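View pics/g6scene.png

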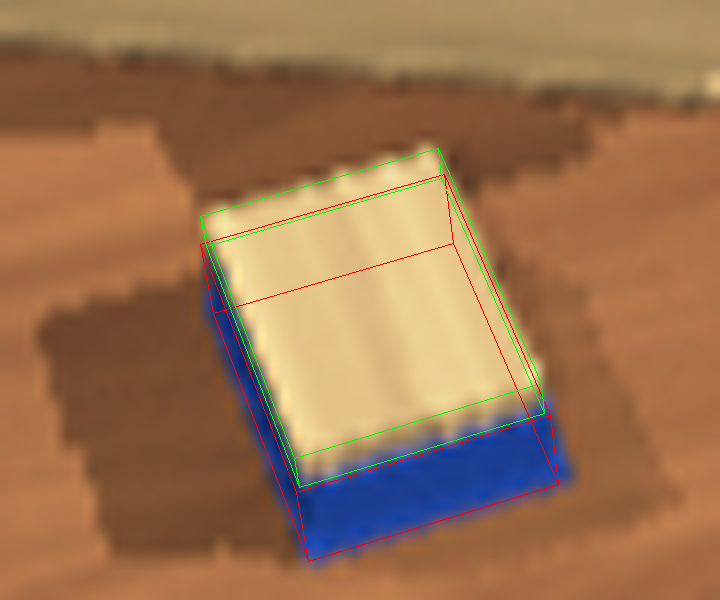

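send_rows(series="1 0.6 0.3 -0.2 -0.8; 1 1.4 0.6 -0.45 -1.74; 1 2.2 0.62 -0.45 -1.74; 1 2.9 0.62 -0.45 -1.74; 1 2.95 0.62 -0.45 -1.74; 1 2.95 0.62 -0.45 -1.74")

```text
time: 72.03
tool_pos: [640.9, 199.0, 60.0]
tcp_rot: [1.389, 1.57, 0.04]
contact_force: [0.1, 0.6, 0.8]
grip_width: 91.7
```

```bash
python3 - <<'E'
from h import *
plan([640.2,201.3,3],np.radians(13-90))
E
python3 look.py g7 scene 120 270 240 440 4
```

```text
t 72.03 at [640.9 199.   60. ] jaw -77.3 q6 1.54 grip 91.7 F [0.1 0.6 0.8]
shift [ 1.899 -0.007 -0.078] turn -0.055  other 35.95
```

View pics/g7.png

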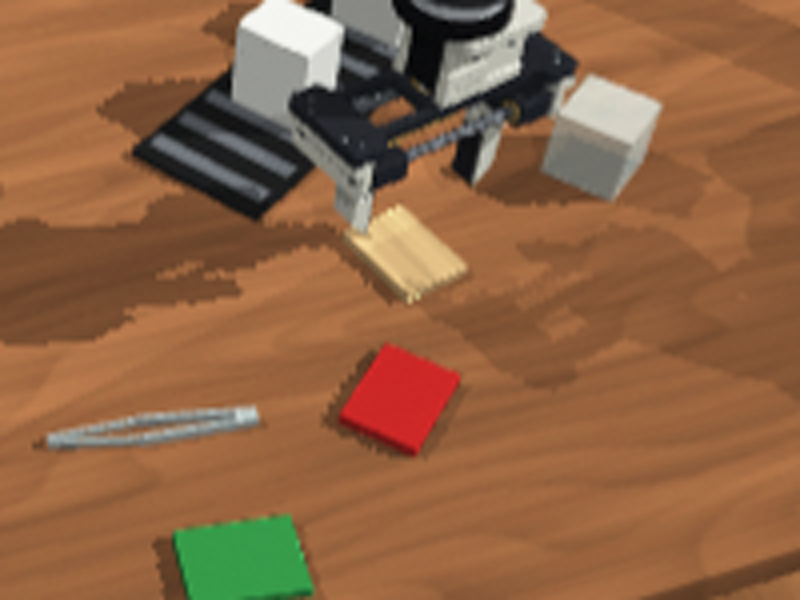

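send_rows(series="1 0.6 0 -0.08 -0.05; 1 1.2 0 -0.08 -0.05; 1 1.6 0 -0.08 -0.05; 1 1.82 0 -0.08 -0.05; 1 1.89 0 -0.08 -0.05; 1 1.89 0 -0.08 -0.05; -1 1.89 0 -0.08 -0.05; -1 1.89 0 -0.08 -0.05")

```text
time: 73.08
tool_pos: [639.8, 202.5, 2.8]
tcp_rot: [1.456, 1.57, 0.113]
contact_force: [-0.1, -0.2, 0.2]
grip_width: 76.3
```

send_rows(series="-1 0 0 0 0; -1 0 0 0 0; -1 0 0 0 0; -1 0 0 0 0; -1 -0.5 0 0 0; -1 -1.2 0 0 0; -1 -2 0 0 0; -1 -2.4 0 0 0")

```text
time: 74.08
tool_pos: [640.5, 202.6, 76.7]
tcp_rot: [1.5, 1.568, 0.158]
contact_force: [-0.1, -0.7, -0.5]
grip_width: 55.5
```

```bash
python3 - <<'E'
from h import *
plan([638.8,-204.8,76],np.radians(4.1-90))
E
python3 look.py g8 scene 120 270 240 440 4
```

```text
t 74.08 at [640.5 202.6  76.7] jaw -76.9 q6 1.54 grip 55.5 F [-0.1 -0.7 -0.5]
shift [ 0.017 -3.126 13.216] turn 1.794  other -34.21
```

View pics/g8.png

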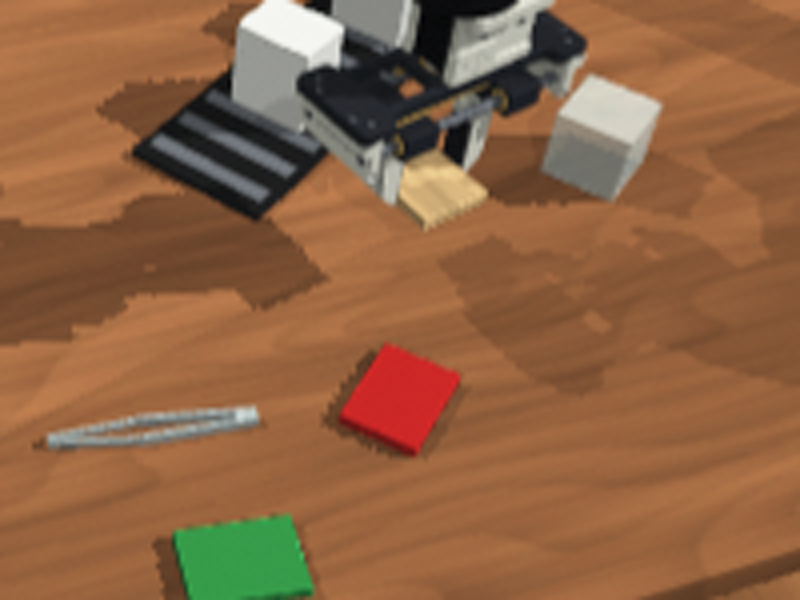

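send_rows(series="-1 -0.1 -0.3 1 0.2; -1 -0.1 -0.6 2.6 0.5; -1 -0.1 -1 4.3 0.8; -1 -0.1 -1.4 6 1.1; -1 -0.1 -1.8 7.7 1.4; -1 -0.1 -2.2 9.4 1.7; -1 -0.1 -2.6 11 1.79; -1 -0.1 -3 12.4 1.79")

```text
time: 75.12
tool_pos: [635.5, -182.2, 76.8]
tcp_rot: [-1.849, 1.57, 2.934]
contact_force: [0.1, -0.5, -0.8]
grip_width: 55.7
```

```bash
python3 - <<'E'
from h import *
plan([638.8,-204.8,50],np.radians(4.1-90))
E
```

```text
t 75.12 at [ 635.5 -182.2   76.8] jaw -85.9 q6 1.1 grip 55.7 F [ 0.1 -0.5 -0.8]
shift [0.894 0.056 0.76 ] turn -0.006  other 35.99
```

send_rows(series="-1 0 0 0.5 0; -1 0 0.06 0.76 0; -1 0.3 0.06 0.76 0; -1 0.6 0.06 0.76 0; -1 0.85 0.06 0.76 0; -1 0.89 0.06 0.76 0; -1 0.89 0.06 0.76 0")

```text
time: 76.0
tool_pos: [639.5, -202.7, 50.6]
tcp_rot: [-0.473, 1.571, -1.971]
contact_force: [0.2, 0.2, -0.1]
grip_width: 55.6
```

```bash
python3 - <<'E'
from h import *
plan([638.8,-204.8,37],np.radians(4.1-90))
E
python3 look.py g9 scene 130 250 130 290 5
```

```text
t 76.0 at [ 639.5 -202.7   50.6] jaw -85.9 q6 1.08 grip 55.6 F [ 0.2  0.2 -0.1]
shift [ 0.453 -0.029  0.069] turn 0.006  other -35.99
```

View pics/g9.png

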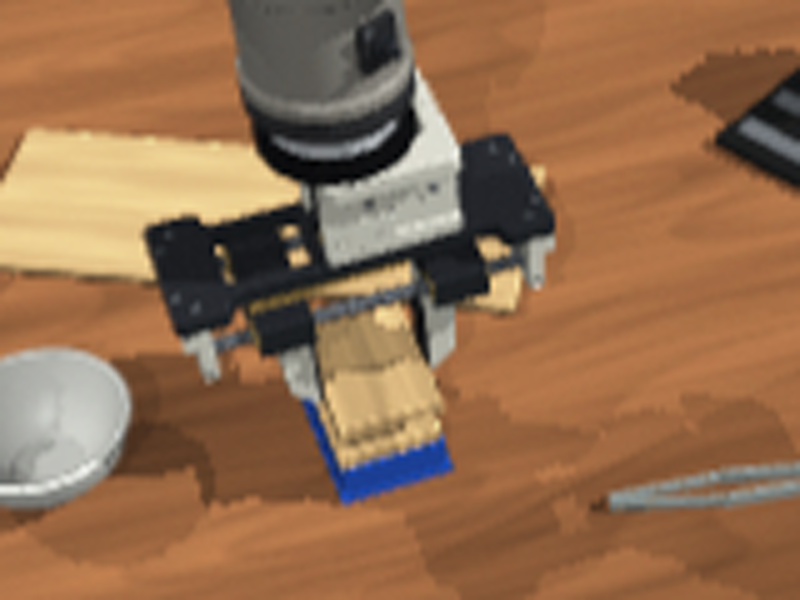

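send_rows(series="-1 0 -0.03 0.07 0; -1 0.15 -0.03 0.07 0; -1 0.3 -0.03 0.07 0; -1 0.42 -0.03 0.07 0; -1 0.46 -0.03 0.07 0; -1 0.47 -0.03 0.07 0; -1 0.47 -0.03 0.07 0")

```text
time: 76.92
tool_pos: [638.8, -205.1, 36.6]
tcp_rot: [0.9, 1.571, -0.599]
contact_force: [0.9, 0.3, -1.1]
grip_width: 55.6
```

```bash
python3 - <<'E'
from h import *
plan([638.8,-204.8,36.8],np.radians(4.1-90))
E
python3 look.py g10 scene 130 250 130 290 5
```

```text
t 76.92 at [ 638.8 -205.1   36.6] jaw -85.9 q6 1.07 grip 55.6 F [ 0.9  0.3 -1.1]
shift [-0.007  0.001 -0.01 ] turn 0.003  other -36.0
```

View pics/g10.png

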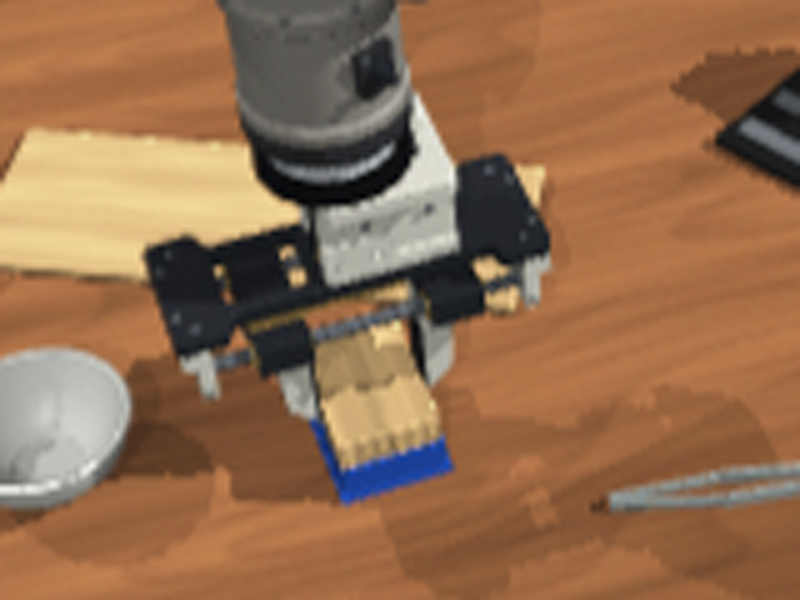

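Aligned with the lower lid. I'll release, go straight up, and move away without crossing the pots.

send_rows(series="-1 0.02 0 0 0; 0.6 0.02 0 0 0; 1 0 0 0 0; 1 0 0 0 0; 1 -0.6 0 0 0; 1 -1.5 0 0 0; 1 -2.5 0 0 0; 1 -3.5 0 0 0")

```text
time: 77.97
tool_pos: [638.9, -205.2, 144.0]
tcp_rot: [1.023, 1.569, -0.476]
contact_force: [0.3, 0.5, -0.2]
grip_width: 92.0
```

send_rows(series="1 -0.5 -1.5 -0.5 0; 1 -1 -3 -1 0; 1 -1.5 -5 -2 0; 1 -1.5 -6.5 -2.5 0; 1 -1.5 -7 -3 0; 1 -1.5 -7 -3 0")

```text
time: 78.72
tool_pos: [422.4, -130.0, 188.1]
tcp_rot: [1.031, 1.568, -0.467]
contact_force: [1.4, -0.6, 0.6]
grip_width: 91.6
```

```bash
python3 lidchk.py 34 h1; python3 - <<'E'
from m0 import *
run({'pot1':[(378,310.5,8),(456,184.5,8)]})
for n in ('scene','top'): save(capture(n),'h2'+n)
print(get_obs()['tool_pos'])
E
```

```text
scene [214. 182. 128.] 0.93 lid [ 641.5 -205.9] 4.9 0.06
  [180. 181. 176.] 0.61
  [217. 215. 212.] 0.9
pot1 2 [378.6 308. ] yaw 31.9 0.082
pot1 1 [378.3 309.2] yaw 33.0 0.084
pot1 1 [378.6 307.5] yaw 32.8 0.072
  [187. 188. 183.] 0.71
  [227. 225. 222.] 0.93
pot1 2 [455.1 185.9] yaw 32.2 0.088
pot1 1 [453.6 188.1] yaw 38.4 0.09
pot1 1 [455.7 185.1] yaw 32.1 0.063
[ 422.92173392 -130.4744461   186.24447382]
```

View pics/h1scene.png

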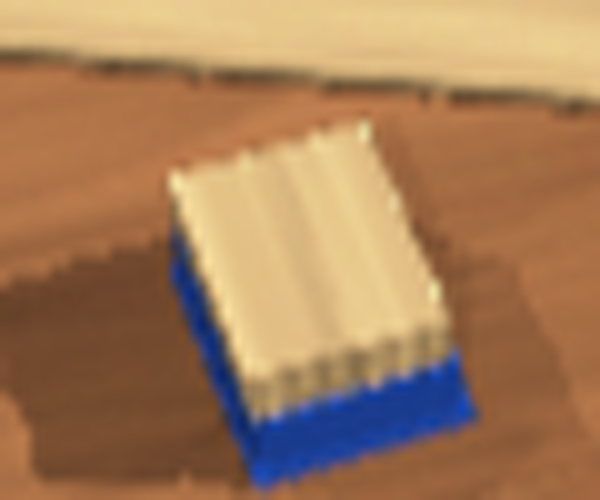

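View pics/h1top.png

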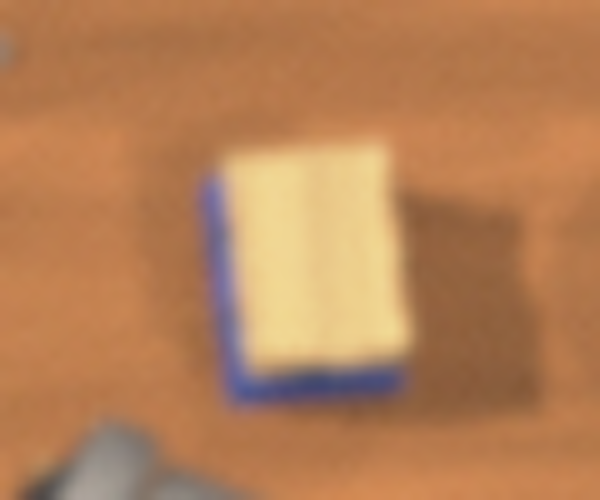

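View pics/h2scene.png

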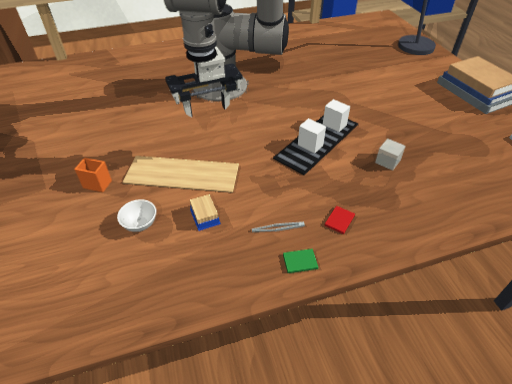

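View pics/h2top.png

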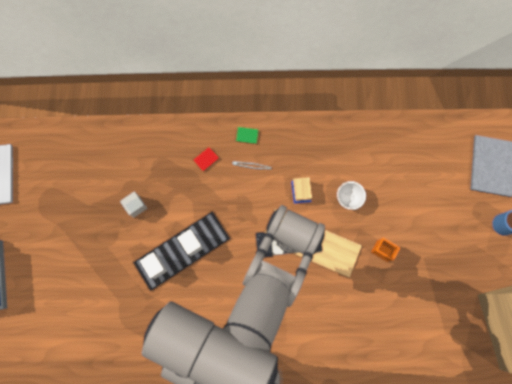

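```bash
cat > rel.py <<'E'
from hold import *
from scipy.optimize import least_squares
def soft(p,C,sig): 
    return sil(p,C,8)
def run(n,h,sig):
    p=capture(n); im=p['pixels'].astype(float)
    ch=im[...,2]/(im.sum(2)+1)
    c=proj(p,[[638.6,-205,29]])[0]; r0,c0=int(c[1])-17,int(c[0])-17; sl=(slice(r0,r0+35),slice(c0,c0+35))
    bl=np.clip((ch-.27)/(np.percentile(ch[sl],98)-.27),0,1)
    # mixing: weight chroma by intensity
    def model(v):
        H=corners(v[0]*10,v[1]*10,0,v[2]*.1,D['holder'])
        L=corners(v[0]*10+v[3]*10,v[1]*10+v[4]*10,24,v[2]*.1+v[5]*.1,(76,56,h))
        a=sil(p,H,8); b=sil(p,L,8); m=np.clip(a-b,0,1)*(b<1)
        return cv2.GaussianBlur(m,(0,0),abs(v[6])+.05)
    def f(v): return float((((model(v)-bl)[sl])**2).sum())
    best=None
    for d in (-.2,.2):
        v0=np.array([63.86,-20.54,.75,0,d,0,sig])
        S=np.vstack([v0]+[v0+np.eye(7)[i]*s for i,s in enumerate((.2,.2,.3,.2,.2,.3,.2))])
        q=minimize(f,v0,method='Nelder-Mead',options=dict(initial_simplex=S,maxfev=700,xatol=.003,fatol=1e-3))
        if best is None or q.fun<best.fun: best=q
    v=best.x; print(n,'holder',(v[:2]*10).round(1),np.degrees(v[2]*.1).round(1),'pile off',(v[3:5]*10).round(2),np.degrees(v[5]*.1).round(2),'blur',v[6].round(2),'res',round(best.fun,2))
if __name__=='__main__':
    for n,s in(('scene',.4),('top',.7)): run(n,20,s)
E
python3 rel.py; python3 rel.py
```

```text
scene holder [ 638.8 -205.4] 5.1 pile off [-1.08  0.2 ] -0.22 blur 0.41 res 2.37
top holder [ 636.  -203.6] 4.6 pile off [ 3.83 -3.21] 0.47 blur 0.43 res 1.47
scene holder [ 638.8 -205.4] 5.1 pile off [-1.11  0.17] -0.32 blur 0.43 res 2.32
top holder [ 635.8 -203.4] 5.0 pile off [ 4.11 -3.33] -0.52 blur 0.43 res 1.48
```

```bash
cat > rel2.py <<'E'
from hold import *
FC=[(0,2,6,4),(1,3,7,5),(0,1,3,2),(4,5,7,6),(0,1,5,4),(2,3,7,6)] # -z,+z,-x,+x,-y,+y in corner index sx*4+sy*2+sz
NV=np.array([[0,0,-1],[0,0,1],[-1,0,0],[1,0,0],[0,-1,0],[0,1,0]],float)
S=8
def paint(lab,p,C,yaw,base,r0,c0):
    cam=-np.array(p['R']).T@np.array(p['t']); Rz=Ro.from_euler('z',yaw).as_matrix(); q=proj(p,C)
    for k,(f,n) in enumerate(zip(FC,NV)):
        if k==0: continue
        if (cam-C[list(f)].mean(0))@(Rz@n)<=0: continue
        pts=((q[list(f)]-[c0,r0]+.5)*S-.5).round().astype(np.int32)
        cv2.fillConvexPoly(lab,pts,base+k)
def run(n,h,verbose=True,px=None):
    p=capture(n)
    im=(p['pixels'] if px is None else px).astype(float)
    c=proj(p,[[638.6,-205,25]])[0]; N=30; r0,c0=int(c[1])-N//2,int(c[0])-N//2; crop=im[r0:r0+N,c0:c0+N].reshape(-1,3)
    yy,xx=np.mgrid[:N,:N]; 
    def res(v,out=False):
        lab=np.zeros((N*S,N*S),np.uint8)
        paint(lab,p,corners(v[0]*10,v[1]*10,0,v[2]*.1,D['holder']),v[2]*.1,10,r0,c0)
        hol=lab>0
        if h: paint(lab,p,corners(v[0]*10+v[3]*10,v[1]*10+v[4]*10,24,v[2]*.1+v[5]*.1,(76,56,h)),v[2]*.1+v[5]*.1,20,r0,c0)
        B=[]
        for l in np.unique(lab):
            m=cv2.resize((lab==l).astype(np.float32),(N,N),interpolation=cv2.INTER_AREA)
            B.append(cv2.GaussianBlur(m,(0,0),abs(v[6])+.05))
        near=(cv2.dilate(cv2.resize((lab>0).astype(np.uint8),(N,N),interpolation=cv2.INTER_AREA),np.ones((5,5)))>0).ravel()
        A=np.array([b.ravel() for b in B]).T
        # background: constant + linear
        bg=A[:,:1]; A=np.hstack([A,bg*(xx.ravel()[:,None]-N/2)/N,bg*(yy.ravel()[:,None]-N/2)/N])
        W=near
        x,*_=np.linalg.lstsq(A[W],crop[W],rcond=None)
        return float(((A[W]@x-crop[W])**2).sum()/W.sum()/3)
    v0=np.array([63.86,-20.5,.75,0,0,0,.5]); st=(.25,.25,.3,.2,.2,.3,.2)
    Sx=np.vstack([v0]+[v0+np.eye(7)[i]*s for i,s in enumerate(st)])
    q=minimize(res,v0,method='Nelder-Mead',options=dict(initial_simplex=Sx,maxfev=900,xatol=.003,fatol=1e-2)); v=q.x
    q=minimize(res,v,method='Nelder-Mead',options=dict(initial_simplex=np.vstack([v]+[v-np.eye(7)[i]*s for i,s in enumerate(st)]),maxfev=900,xatol=.003,fatol=1e-2)); v=q.x
    print(n,h,'holder',(v[:2]*10).round(1),np.degrees(v[2]*.1).round(1),'pile off',(v[3:5]*10).round(2),np.degrees(v[5]*.1).round(2),'blur',v[6].round(2),'rms',round(q.fun**.5,1))
if __name__=='__main__':
    for n in('scene','top'):
        run(n,0,px=cv2.imread(f'pics/{n}0.png')[:,:,::-1]); run(n,20)
E
python3 rel2.py
```

```text
scene 0 holder [ 638.4 -204.8] 4.4 pile off [-0.06 -0.03] 0.36 blur 0.49 rms 8.1
scene 20 holder [ 639.4 -205.4] 4.9 pile off [-0.2  -0.21] -0.25 blur 0.54 rms 10.1
top 0 holder [ 637.7 -205.9] 4.5 pile off [ 0.75 -1.78] -0.42 blur 0.95 rms 6.6
top 20 holder [ 638.6 -205.2] 4.9 pile off [ 1.87 -1.65] -0.82 blur 0.8 rms 6.2
```

```bash
python3 look.py h3 scene 90 180 260 370 7; python3 - <<'E'
from h import *
for n in('top','scene'):
    p=capture(n)
    for th in('pot1','bowl','cube','tweezers'): print(n,th,[(round(d['score'],2),[round(float(v)) for v in d['point']]) for d in place_of(p,th)][:3])
E
```

```text
top pot1 [(0.88, [380, 312, 86]), (0.69, [415, -482, 0]), (0.58, [455, 183, 82])]
top bowl [(0.62, [613, -378, -2])]
top cube [(0.56, [602, 386, 0])]
top tweezers [(0.68, [737, -29, 1])]
scene pot1 [(0.79, [410, -482, 0]), (0.65, [454, 187, 84]), (0.64, [379, 309, 84])]
scene bowl [(0.61, [610, -377, 2])]
scene cube [(0.67, [594, 390, -3])]
scene tweezers [(0.7, [737, -35, -2]), (0.55, [639, -208, 22])]
```

View pics/h3.png

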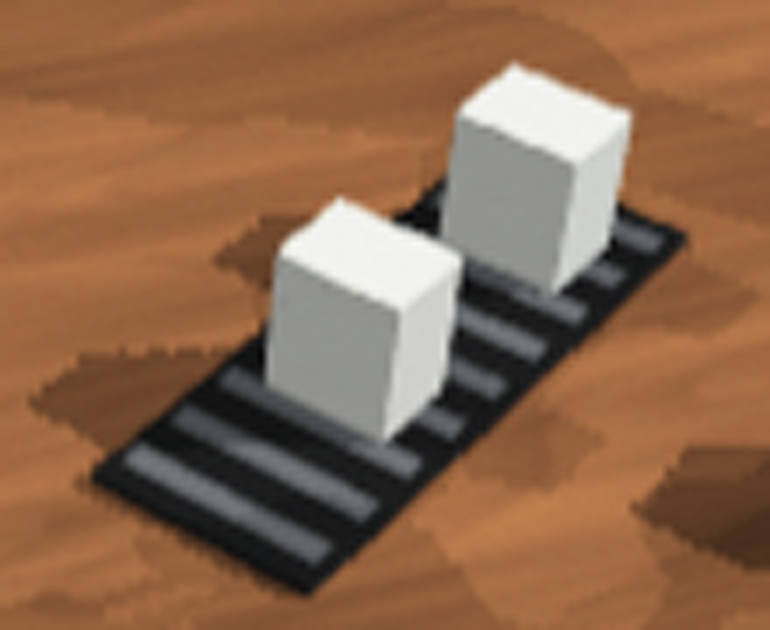

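Both pots stand square on the mat with closed bottoms up (crop 365,255 and 545,115). The bottom origins read z≈82–86 mm against an expected 84 mm, and the bystanders are where they started. I'm handing in.

```bash
python3 -c "
from plant import *
print(close_job(), get_obs()['time'])"
```

```text
the job is handed in; nothing more can be done
the job is handed in; nothing more can be done
```

The job is handed in. Both pots stand upside down on the mat and both lids are stacked on the blue holder, finished at about 80 s of the 210 s allowed. Only two white pots and two birch lids were in the scene.

- **How the pots were turned:** the tool could only point down. I rolled each pot mouth-down by pivoting it in the grip against the edge of the fixed blue holder.
- **Mishap:** the second pot was found lying on its side on the mat after I first set it down and retracted. I picked it up again, turned it mouth-down once more, and released it more carefully.
- **Pots, last check:** they are at about (378, 309) and (455, 186), fully on the mat. Their bottoms read 82–86 mm high (84 mm expected for a pot standing flat). The close-up shows both standing square.
- **Lid pile, last check:** the two cameras disagree slightly.
  - The scene camera puts the pile within about 0.3 mm of the holder's centre.
  - The top camera says it is off by about 2 mm in x and y, within its calibration error.
  - Both put the pile's yaw within about 1° of the holder's. I did not nudge the pile.
- **Everything else:** the bowl, cube, tweezers and orange pot read the same as at the start, within the detectors' error. The red and green look-alike lids were not touched.

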